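Book carved chair parts in with a barcode scanner and put them away

ROBOT

A 7-joint arm with a two-finger parallel gripper is mounted at the origin on the work surface. World frame = base frame: x ahead of the robot, y to its left, z up, the work surface at z = 0. Lengths are in m, angles in rad, forces in N, time in s.
With the tool pointing down it reaches from about 0.425 to 0.975 m from the base axis. Payload 16.7 kg.
Tool frame: the origin (TCP) lies midway between the tips of the shut fingers; the grasp point (between the pads) lies 19 mm behind it; z points along the fingers, y is the direction in which the jaws open and shut (so a half turn about z gives the same grasp; the last joint's range is limited). The gripper opens to 85 mm and grips with 20 to 120 N. Pads are 22 mm wide; open, the fingers measure 114 mm over their backs; the gripper's body (76 mm by 85 mm) begins 54 mm behind the grasp point. The pads swing forward as they close: fully open they stand 13 mm farther back than shut.
Start: joints at [0.966, 0.426, 0.074, 1.606, -0.034, 1.111, -0.067], TCP at [0.297, -0.606, 0.231] pointing down, gripper open.
Joint ranges: [-2.85, 2.85], [-0.5, 2.14], [-1.23, 1.37], [0.21, 2.46], [-1.02, 4.16], [0.16, 2.05], [-2.73, 2.73]. Speed limits (rad/s): [1.89, 1.89, 2.39, 2.39, 3.01, 3.01, 3.01].

INTERFACE

Orientations are given as a unit quaternion [x, y, z, w].
In Python, from workcell import ctrl gives the robot as it stands. The module is installed in compiled form; this text tells all that it offers.
- The arm moves only by the tool arm_command, never from a script. Its arguments are lists of equal length, an entry for each row: "xyz": the shift along the tool's x, y, z in m, a list of three; "yaw": the turn about the tool's z in degrees. A call has exactly 10 rows; each row is the pose to reach, as a shift and turn from the pose measured when the call began, along the tool's axes at that moment; what a row does not reach only later rows make up. A row lasts 1/12 s, in which the tool goes at most 41.7 mm and 7.16 degrees, less where a joint would pass 70% of its speed; a pose out of reach is approached as far as the arm can. A call with a gripper value outside its range is refused whole. "jaw" is the finger opening in m, from 0 to 0.0854, set as the call begins (left out, the last holds). The fingers move at their own pace and stop on an object; the grip force is fixed at half the most. Time passes only in rows, so rows that repeat a pose let the fingers close, or fill a call up. It gives the time, the measured TCP pose, the force and the opening at its end, in the units of the state.
- ctrl.get_state(): the state, without advancing time (a new reading comes with each control period).
- ctrl.capture(name): name is "scene" or "top" or "wrist"; returns the picture (400x640x3 uint8, red, green, blue); there is no depth.
- ctrl.camera_model(name): a dict with "intrinsics" (3x3 intrinsics, pixels), "rvec" (rotation vector, rad) and "tvec" (3), from world to camera coordinates, as OpenCV has them; the wrist camera has in their place "tool_from_camera" (4x4, takes a point from camera to tool coordinates, whose origin is the TCP and whose axes are the flange's). Camera axes: x right, y down, z forward; pixel columns grow to the right and rows downward; lengths in m; the calibration is good to about 2 mm. A picture is of the moment at which its call begins: read the wrist's pose just before it. camera_model takes no time and is no camera call.
- ctrl.sign_off(): hands the job in, once; it reports no verdict.
Trained networks look in the newest picture that a camera, given by its name, has taken for a name from the list of things; names that differ only in an ending like _2 or _b are one class to them, and where a whole thing is asked for, a point or a joint stands for the part that bears it (a point fixed in the world has none). Each returns a list of dicts, best first, with "p" (0 to 1); they miss things now and then, are a little off and sometimes report something else, mostly with a low value. They report only what shows in the picture. A call takes as long as a camera call.
- ctrl.regions_of(name, camera): "pixels" (400x640 bool, what is visible of it) and "uv" ([column, row] in pixels, amid what is visible of it).
- ctrl.mark_of(name, camera): "uv" ([column, row] in pixels: a listed point, or the origin of a listed thing).
The state is a dict: "time": time; "joint_pos": joint angles; "dq": joint speeds; "joint_efforts": joint torques, N m; "ee_pos": TCP position; "eef_rot": TCP orientation; "force": force on the tool from outside, world axes, zero at the start; "moment": the same for the moment, N m; "finger_gap": finger opening in m.
Only numpy, scipy, OpenCV 4.12 (cv2) and the standard library are available. Lean on these libraries where they do the work, as an engineer would, in place of code of your own. Each camera call takes 0.05 s, during which the arm holds its last target.

TASK

Book the finished carvings in: take the barcode scanner from its rest and, where they lie, scan the labels of the carved pieces on the bench one at a time from the shortest piece to the longest, each with the scanner lined up with the label's bars and its beam kept steadily on the middle of the label for a good second from a hand's breadth or less (window about 4 to 10 cm from the label). Lay the scanner back in its rest, put every labelled piece flat on the floor of the open drawer, none on top of another, and push the drawer gently fully home. Leave everything else on the bench where it is, the unlabelled offcut too.

Things in the scene. Friction and masses are not known exactly. Their poses are not given: they have to be found in the camera images.
- piece0: The shortest carved limewood piece (absent in some runs): a pale block 44 long x 40 wide x 26 mm high. Origin at its centre (13 mm above its underside), x along its length, y across its width, z up. All pieces have the same width and height and differ only in length (44, 70, 96, 122 mm); it lies loose on the bench with its label up.
- piece1: The second shortest carved limewood piece (absent in some runs): a pale block 70 long x 40 wide x 26 mm high. Origin at its centre (13 mm above its underside), x along its length, y across its width, z up. All pieces have the same width and height and differ only in length (44, 70, 96, 122 mm); it lies loose on the bench with its label up.
- piece2: The second longest carved limewood piece (absent in some runs): a pale block 96 long x 40 wide x 26 mm high. Origin at its centre (13 mm above its underside), x along its length, y across its width, z up. All pieces have the same width and height and differ only in length (44, 70, 96, 122 mm); it lies loose on the bench with its label up.
- piece3: The longest carved limewood piece (absent in some runs): a pale block 122 long x 40 wide x 26 mm high. Origin at its centre (13 mm above its underside), x along its length, y across its width, z up. All pieces have the same width and height and differ only in length (44, 70, 96, 122 mm); it lies loose on the bench with its label up.
- piece0_label (a point): Centre of the paper barcode label (26 x 32 mm) on top of the shortest piece, 0 mm towards +x from the piece's centre and 13.5 mm above it. The label's dark bars run along the piece's length (its x axis).
- piece1_label (a point): Centre of the paper barcode label (26 x 32 mm) on top of the second shortest piece, 13 mm towards +x from the piece's centre and 13.5 mm above it. The label's dark bars run along the piece's length (its x axis).
- piece2_label (a point): Centre of the paper barcode label (26 x 32 mm) on top of the second longest piece, 26 mm towards +x from the piece's centre and 13.5 mm above it. The label's dark bars run along the piece's length (its x axis).
- piece3_label (a point): Centre of the paper barcode label (26 x 32 mm) on top of the longest piece, 39 mm towards +x from the piece's centre and 13.5 mm above it. The label's dark bars run along the piece's length (its x axis).
- scanner: Handheld barcode scanner, 0.22 kg: black handle 120 long (x) x 32 wide x 30 mm high with a 20 mm cap at its -x end and a white head, 46 mm wide, bent downward at +x (reaching x = 102 mm and 36 mm below the handle's axis). Origin at the handle's centre, near its balance: grip there across the width. z up. It starts in its rest, level, lying roughly along world y.
- window (a point): Reading window, at x = 88.9, z = -28.6 mm in the scanner's frame. Its z axis is the beam: scanner level, it points to the scanner's +x and down, 25 degrees off straight down. It reads a label when held still a second, 35 to 105 mm from it along the beam, beam within 14 mm of the label's centre and 40 degrees of square, scanner's x along the bars (either way round, within 20 degrees).
- rest: The scanner's grey rest, fixed: a base plate 140 x 60 x 8 mm with two U-shaped saddles 36 mm either side of its middle along x (each 14 mm thick), the 58 mm between them left free for fingers. Origin under its centre; x is along the scanner's handle.
- rest_seat (a point): Where the centre of the scanner's handle lies when it rests in the saddles: 50 mm above the bench. The saddle floors are 35 mm above the bench, the cheeks rise to 52 mm and leave 4 mm either side of the handle.
- cabinet: Low plywood cabinet with one drawer, fixed to the bench: 250 deep (x) x 340 wide (y) x 90 mm high. Origin at the foot of its front face, in the middle of its width; the front faces -x, the robot, and the cabinet runs back from there to x = 250 mm.
- drawer (a joint): How far the drawer is pulled out, in m: 0 = fully home, up to 0.18. It slides towards the cabinet's -x with about 2 N of friction, stays where it is left and has no handle: push on its front board.
- drawer_floor (a point): Centre of the drawer's inner floor (12 mm above the bench), moving with the drawer; axes as the cabinet's. Inside 210 (x) x 300 (y) mm, side walls 38 mm high above the floor. With the drawer out by d, only the inside within d of its front (-x) end is uncovered; the cabinet's top, 90 mm above the bench, hides the rest.
- drawer_front (a point): Middle of the outer face of the drawer's front board, 52 mm above the bench, moving with the drawer. The board is 336 wide, 12 thick, its top 84 mm above the bench; pushing it towards the cabinet's +x closes the drawer.
- oilstone: Sharpening stone in its wooden box, 50 x 140 x 28 mm. Bystander, to be left alone. Origin at its underside.
- chisel: Chisel lying on the bench, 240 mm long. Bystander, to be left alone. Origin at its underside.
- offcut: Bare wooden offcut without a label, 90 x 50 x 30 mm. Bystander, to be left alone. Origin at its underside.
- wax: Jar of wax, 70 mm thick, 60 mm high. Bystander, to be left alone. Origin at its underside.
- sandblock: Cork sanding block, 100 x 60 x 35 mm. Bystander, to be left alone. Origin at its underside.

How it is judged:
By the outcome, as a careful person would: the job done as asked, in the order asked, and still so for the second after the job is handed in, with the robot touching nothing.
Of piece0, piece1, piece2, piece3 only 3 to 4 are there at a start; the rules pass over those that are not, and their reading is None.
At some moment in a run one of piece0, piece1, piece2, piece3 may be knocked a few centimetres aside while the robot is not near it.
It also fails if it takes over 210 s, if anything falls off the work surface, if the arm or the gripper's body presses on something with over 40 N, if the wrist force passes 120 N, or if a joint passes its speed limit or range.

## Working session

There is one attempt and no reset: what is moved stays moved. The work goes in short steps, Python scripts to look and compute and a tool call to move; the robot and the scene stay as the last step left them, time stands still between calls to the robot, and variables do not carry over. Pictures are saved under pics/ and viewed, and the job is handed in when it is done.

Besides the shell and the picture viewer there is one more tool, called after "Emit:" as name([rows], argument=value, ...), one row to a line, values as JSON. arm_command: Moves the arm, as the interface text tells. Its arguments: {"type":"object","properties":{"xyz":{"type":"array"},"yaw":{"type":"array"},"jaw":{"type":"number"}},"required":["xyz","yaw"]}

```bash
ls; mkdir -p pics
python3 - <<'E'
from workcell import ctrl
import cv2
s=ctrl.get_state()
print({k:s[k] for k in ('time','ee_pos','eef_rot','force','finger_gap')})
for n in ('scene','top','wrist'):
    im=ctrl.capture(n); cv2.imwrite(f'pics/{n}0.png',im[:,:,::-1]); print(n,ctrl.camera_model(n))
E
```

```text
pics
{'time': 0.0, 'ee_pos': array([ 0.29690496, -0.60573848,  0.23060503]), 'eef_rot': array([ 9.74145748e-01,  2.25919558e-01, -2.01458806e-04, -6.11795949e-04]), 'force': array([-0.10949978, -0.44366497, -0.0257459 ]), 'finger_gap': 0.08526122978815934}
scene {'intrinsics': array([[435.32609929,   0.        , 321.17889565],
       [  0.        , 435.32609929, 199.06831331],
       [  0.        ,   0.        ,   1.        ]]), 'rvec': array([ 1.88781548,  1.26671635, -0.67202744]), 'tvec': array([-0.23969636, -0.24798405,  1.91633542])}
top {'intrinsics': array([[474.00452978,   0.        , 322.41313778],
       [  0.        , 474.00452978, 197.12180561],
       [  0.        ,   0.        ,   1.        ]]), 'rvec': array([ 2.11219073, -2.12221582,  0.19046169]), 'tvec': array([0.03265113, 0.58817254, 1.35528247])}
wrist {'intrinsics': array([[309.93801479,   0.        , 323.4164814 ],
       [  0.        , 309.93801479, 198.86919251],
       [  0.        ,   0.        ,   1.        ]]), 'tool_from_camera': array([[ 1.15316330e-03, -9.48454992e-01, -3.16909765e-01,
         8.04220123e-02],
       [ 9.99999317e-01,  1.03322836e-03,  5.46502278e-04,
         1.33265798e-03],
       [-1.90892656e-04, -3.16910178e-01,  9.48455535e-01,
        -1.43058059e-01],
       [ 0.00000000e+00,  0.00000000e+00,  0.00000000e+00,
         1.00000000e+00]])}
```

View pics/top0.png

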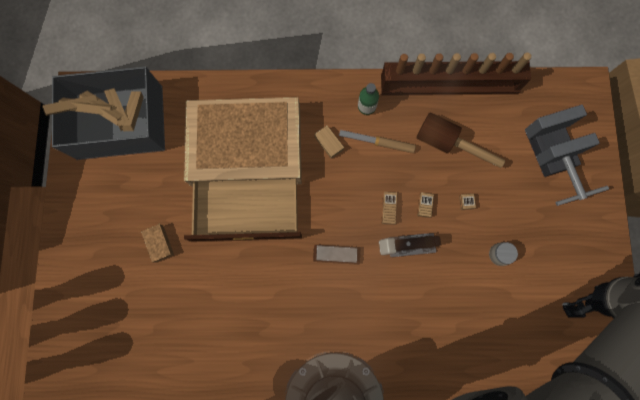

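View pics/scene0.png

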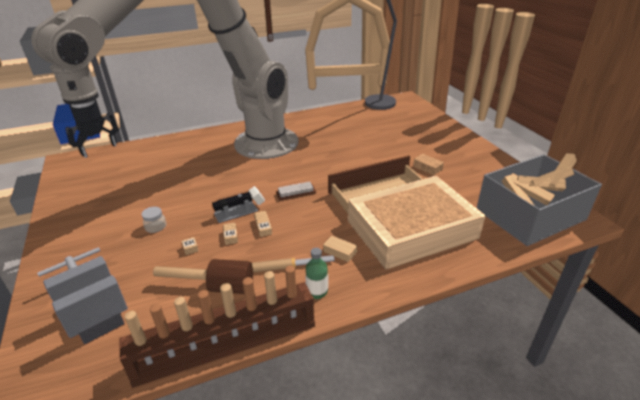

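View pics/wrist0.png

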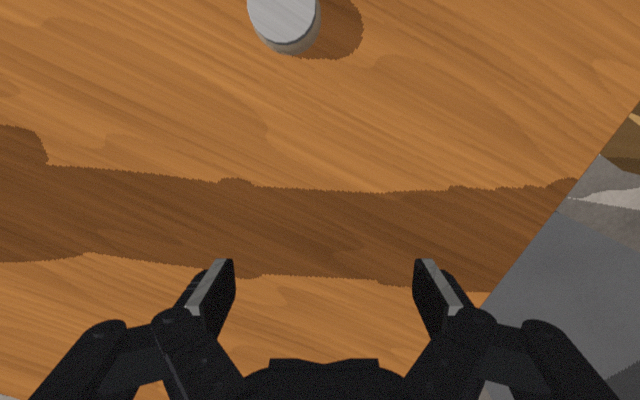

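```bash
cat > h.py <<'E'
from workcell import ctrl
import cv2, numpy as np
from scipy.spatial.transform import Rotation as R
def cam(name):
    m=ctrl.camera_model(name); K=np.array(m['intrinsics'])
    if name=='wrist':
        s=ctrl.get_state(); T=np.eye(4); T[:3,:3]=R.from_quat(s['eef_rot']).as_matrix(); T[:3,3]=s['ee_pos']
        W=T@np.array(m['tool_from_camera'])
    else:
        W=np.eye(4); Rc=cv2.Rodrigues(np.array(m['rvec'],float))[0]
        W[:3,:3]=Rc.T; W[:3,3]=-Rc.T@np.array(m['tvec']).ravel()
    return K,W
def to_world(uv,z,K,W):
    uv=np.atleast_2d(np.asarray(uv,float)); d=np.c_[uv,np.ones(len(uv))]@np.linalg.inv(K).T@W[:3,:3].T
    t=(z-W[2,3])/d[:,2]; return W[:3,3]+d*t[:,None]
def to_px(P,K,W):
    P=np.atleast_2d(P); c=(P-W[:3,3])@W[:3,:3]; p=c@K.T; return p[:,:2]/p[:,2:]
def rect(mask,z,K,W):
    m=mask.astype(np.uint8); cs,_=cv2.findContours(m,cv2.RETR_EXTERNAL,cv2.CHAIN_APPROX_NONE)
    c=max(cs,key=cv2.contourArea)[:,0]; w=to_world(c,z,K,W)[:,:2]
    (cx,cy),(a,b),th=cv2.minAreaRect((w*1000).astype(np.float32))
    if a<b: a,b,th=b,a,th+90
    return cx,cy,a,b,(th+90)%180-90
def st():
    s=ctrl.get_state(); r=R.from_quat(s['eef_rot']).as_matrix()
    # yaw of tool x in world
    return s, np.degrees(np.arctan2(r[1,0],r[0,0]))
def shift(dw):
    """world delta -> tool delta"""
    s=ctrl.get_state(); return R.from_quat(s['eef_rot']).as_matrix().T@np.array(dw)
E
python3 - <<'E'
from h import *
s,y=st(); print('yaw',y, R.from_quat(s['eef_rot']).as_matrix().round(3).tolist())
im=ctrl.capture('top'); K,W=cam('top'); print('cam at',W[:3,3])
for n,z in [('piece0',.026),('piece1',.026),('piece2',.026),('piece3',.026),('scanner',.065),('rest',.008),('drawer',.084),('cabinet',.09),('oilstone',.028),('wax',.06),('offcut',.03)]:
    r=ctrl.regions_of(n,'top'); 
    for q in r[:2]: print(n,round(q['p'],2),np.round(q['uv']),[round(float(v),1) for v in rect(q['pixels'],z,K,W)])
    if n in('oilstone','wax','offcut'): continue
    for q in ctrl.mark_of(n,'top')[:2]: print('   mark',n,round(q['p'],2),np.round(q['uv'],1),to_world(q['uv'],{'scanner':.05,'rest':0,'cabinet':0}.get(n,.013),K,W).round(4))
for n,z in [('piece0_label',.0265),('piece1_label',.0265),('piece2_label',.0265),('piece3_label',.0265),('window',.021),('rest_seat',.05),('drawer_floor',.012),('drawer_front',.052)]:
    for q in ctrl.mark_of(n,'top')[:2]: print('   mark',n,round(q['p'],2),np.round(q['uv'],1),to_world(q['uv'],z,K,W).round(4))
cv2.imwrite('pics/topz.png',cv2.resize(im[140:290,170:530],None,fx=2.2,fy=2.2,interpolation=cv2.INTER_CUBIC)[:,:,::-1])
print(ctrl.get_state()['time'])
E
```

```text
yaw 26.114116677477455 [[0.898, 0.44, -0.0], [0.44, -0.898, 0.001], [-0.0, -0.001, -1.0]]
cam at [0.32213842 0.01600044 1.44214231]
piece0 0.89 [424. 205.] [568.1, -281.2, 73.4, 43.9, -8.6]
piece0 0.74 [390. 209.] [559.1, -171.2, 98.9, 45.1, -4.5]
   mark piece0 0.88 [424.1 204.8] [[ 0.5709 -0.2801  0.013 ]]
   mark piece0 0.75 [464.8 202.3] [[ 0.578  -0.4045  0.013 ]]
piece1 0.89 [424. 205.] [568.1, -281.2, 73.4, 43.9, -8.6]
piece1 0.74 [390. 209.] [559.1, -171.2, 98.9, 45.1, -4.5]
   mark piece1 0.88 [424.1 204.8] [[ 0.5709 -0.2801  0.013 ]]
   mark piece1 0.75 [464.8 202.3] [[ 0.578  -0.4045  0.013 ]]
piece2 0.89 [424. 205.] [568.1, -281.2, 73.4, 43.9, -8.6]
piece2 0.74 [390. 209.] [559.1, -171.2, 98.9, 45.1, -4.5]
   mark piece2 0.88 [424.1 204.8] [[ 0.5709 -0.2801  0.013 ]]
   mark piece2 0.75 [464.8 202.3] [[ 0.578  -0.4045  0.013 ]]
piece3 0.89 [424. 205.] [568.1, -281.2, 73.4, 43.9, -8.6]
piece3 0.74 [390. 209.] [559.1, -171.2, 98.9, 45.1, -4.5]
   mark piece3 0.88 [424.1 204.8] [[ 0.5709 -0.2801  0.013 ]]
   mark piece3 0.75 [464.8 202.3] [[ 0.578  -0.4045  0.013 ]]
scanner 0.84 [407. 245.] [443.3, -222.1, 177.8, 46.4, -88.2]
scanner 0.21 [423. 207.] [561.4, -271.3, 71.7, 46.1, -8.3]
   mark scanner 0.95 [414.5 244.3] [[ 0.4473 -0.2392  0.05  ]]
   mark scanner 0.43 [334.4 254.2] [[ 0.4194 -0.0045  0.05  ]]
rest 0.69 [413. 251.] [428.4, -241.3, 128.4, 17.4, -83.2]
   mark rest 0.55 [415.1 242.5] [[ 0.4572 -0.2505  0.    ]]
drawer 0.76 [244. 210.] [547.7, 262.7, 337.1, 181.7, -88.1]
drawer 0.19 [160. 242.] [451.5, 506.1, 98.3, 63.6, 21.9]Traceback (most recent call last):
  File "<stdin>", line 8, in <module>
ValueError: it knows: cabinet, chisel, drawer_floor, drawer_front, offcut, oilstone, piece, piece0_label, piece1_label, piece2_label, piece3_label, rest, rest_seat, sandblock, scanner, wax, window
```

Run:
```python
from h import *
im=ctrl.capture('top'); K,W=cam('top')
for q in ctrl.regions_of('piece','top'): print('piece',round(q['p'],2),np.round(q['uv']),[round(float(v),1) for v in rect(q['pixels'],.026,K,W)])
for n,z in [('cabinet',.09),('oilstone',.028),('wax',.06),('offcut',.03)]:
    for q in ctrl.regions_of(n,'top')[:2]: print(n,round(q['p'],2),np.round(q['uv']),[round(float(v),1) for v in rect(q['pixels'],z,K,W)])
for n,z in [('piece',.013),('piece0_label',.0265),('piece1_label',.0265),('piece2_label',.0265),('piece3_label',.0265),('window',.021),('rest_seat',.05),('drawer_floor',.012),('drawer_front',.052),('cabinet',0)]:
    for q in ctrl.mark_of(n,'top')[:4]: print('   mark',n,round(q['p'],2),np.round(q['uv'],1),to_world(q['uv'],z,K,W).round(4))
cv2.imwrite('pics/topz.png',cv2.resize(im[140:290,170:530],None,fx=2.2,fy=2.2,interpolation=cv2.INTER_CUBIC)[:,:,::-1])
print(ctrl.get_state()['time'])
```

```text
piece 0.78 [390. 208.] [559.2, -171.7, 99.4, 44.5, -4.7]
piece 0.7 [426. 207.] [566.3, -281.1, 74.7, 46.1, -9.9]
piece 0.56 [467. 201.] [577.7, -407.6, 46.5, 46.0, 3.3]
cabinet 0.69 [244. 168.] [672.4, 265.4, 435.3, 350.0, 1.2]
oilstone 0.63 [335. 256.] [420.6, -9.8, 136.3, 50.1, 86.5]
oilstone 0.2 [504. 256.] [419.5, -503.6, 83.3, 64.8, 89.7]
wax 0.69 [505. 254.] [415.9, -491.7, 81.6, 66.2, 89.7]
wax 0.58 [408. 244.] [444.5, -223.1, 178.7, 47.2, -87.6]
offcut 0.82 [328. 142.] [767.8, 9.0, 96.5, 56.9, 35.7]
offcut 0.34 [388. 206.] [558.5, -171.1, 98.8, 44.2, -4.5]
   mark piece 0.85 [390.9 210.8] [[ 0.5529 -0.1783  0.013 ]]
   mark piece 0.8 [422.7 205.8] [[ 0.5679 -0.2757  0.013 ]]
   mark piece 0.65 [467.2 199.4] [[ 0.587  -0.4123  0.013 ]]
   mark piece0_label 0.49 [467.1 199.1] [[ 0.5854 -0.4081  0.0265]]
   mark piece0_label 0.38 [390.3 197.4] [[ 0.592  -0.176   0.0265]]
   mark piece1_label 0.89 [423.  205.1] [[ 0.5677 -0.274   0.0265]]
   mark piece2_label 0.84 [391.3 197.4] [[ 0.5919 -0.179   0.0265]]
   mark window 0.56 [380.5 248. ] [[ 0.4393 -0.1428  0.021 ]]
   mark window 0.41 [467.1 201.3] [[ 0.5796 -0.4093  0.021 ]]
   mark rest_seat 0.63 [411.7 245.6] [[ 0.4435 -0.2309  0.05  ]]
   mark rest_seat 0.39 [377.4 144. ] [[ 0.7536 -0.1385  0.05  ]]
   mark drawer_floor 0.8 [247.2 203.2] [[0.5791 0.2613 0.012 ]]
   mark drawer_floor 0.39 [497.3 255.8] [[ 0.4152 -0.4918  0.012 ]]
   mark drawer_front 0.64 [414.6 241.9] [[ 0.4541 -0.2395  0.052 ]]
   mark drawer_front 0.62 [239.5 238. ] [[0.468  0.2744 0.052 ]]
   mark drawer_front 0.37 [501.  255.9] [[ 0.4122 -0.4883  0.052 ]]
   mark cabinet 0.61 [412.1 242.7] [[ 0.4566 -0.2413  0.    ]]
   mark cabinet 0.6 [249.7 184.8] [[0.6395 0.2571 0.    ]]
   mark cabinet 0.43 [237.6 236.8] [[0.4772 0.29   0.    ]]
1.65
```

View pics/topz.png

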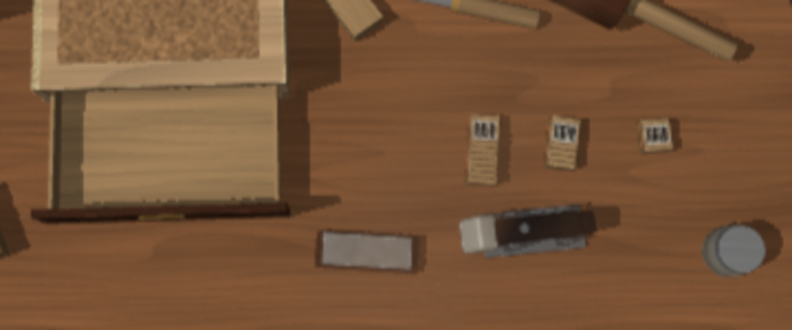

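Emit:
arm_command([
  [0.015,-0.013,-0.007],
  [0.045,-0.04,-0.014],
  [0.075,-0.067,-0.021],
  [0.105,-0.094,-0.028],
  [0.135,-0.12,-0.035],
  [0.165,-0.147,-0.042],
  [0.195,-0.174,-0.05],
  [0.225,-0.2,-0.055],
  [0.255,-0.228,-0.06],
  [0.28,-0.25,-0.065],
], yaw=[-3,-9,-16,-23,-30,-37,-44,-51,-58,-65])

```text
time: 2.48
ee_pos: [0.4391, -0.2555, 0.297]
eef_rot: [0.698, 0.716, 0.0, 0.0]
force: [0.9, -0.9, 0.6]
finger_gap: 0.0856
```

Run:
```python
from h import *
s,y=st(); print(s['ee_pos'],y,s['time'],s['joint_pos'].round(2),np.abs(s['dq']).max())
im=ctrl.capture('wrist'); K,W=cam('wrist'); cv2.imwrite('pics/w1.png',im[:,:,::-1])
for n,z in [('scanner',.065),('rest',.008)]:
    for q in ctrl.regions_of(n,'wrist')[:2]: print(n,round(q['p'],2),np.round(q['uv']),[round(float(v),1) for v in rect(q['pixels'],z,K,W)])
for n,z in [('scanner',.05),('window',.021),('rest_seat',.05),('rest',0)]:
    for q in ctrl.mark_of(n,'wrist')[:2]: print(n,round(q['p'],2),np.round(q['uv'],1),to_world(q['uv'],z,K,W).round(4))
```

```text
[ 0.43914676 -0.25548274  0.29699333] 91.53078134882938 2.4833 [ 0.67  0.11 -0.29  1.88  0.03  1.16  0.39] 0.6840965104557067
scanner 0.59 [334. 124.] [449.7, -220.9, 171.2, 46.8, -87.1]
rest 0.75 [321. 144.] [431.9, -236.1, 138.2, 14.5, -82.9]
scanner 0.76 [334.1 146. ] [[ 0.4551 -0.23    0.05  ]]
window 0.9 [327.5  71. ] [[ 0.4429 -0.1409  0.021 ]]
rest_seat 0.73 [334.2 149.6] [[ 0.4554 -0.2345  0.05  ]]
rest 0.82 [330.4 144.4] [[ 0.4519 -0.2355  0.    ]]
```

View pics/w1.png

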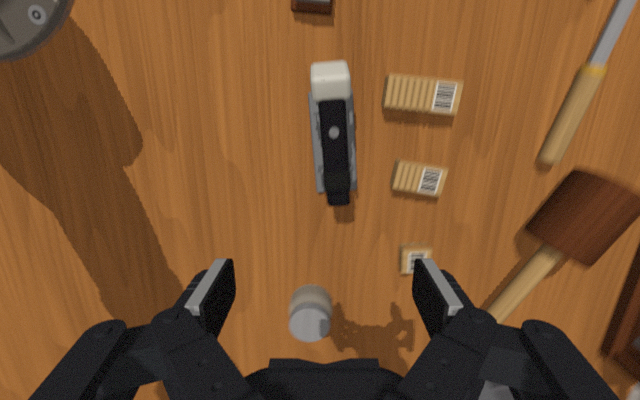

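Run:
```python
from h import *
s,y=st(); print(s['ee_pos'],y,s['time'],np.abs(s['dq']).max())
im=ctrl.capture('wrist'); K,W=cam('wrist'); cv2.imwrite('pics/w2.png',cv2.resize(im[40:230,260:480],None,fx=3.5,fy=3,interpolation=cv2.INTER_CUBIC)[:,:,::-1])
g=im.max(2); m=np.zeros(g.shape,np.uint8); m[60:230,300:365]=(g[60:230,300:365]<50)
n,l,stt,c=cv2.connectedComponentsWithStats(m); k=1+stt[1:,4].argmax(); print(stt[k])
print('handle top',rect(l==k,.065,K,W)); print('z.05',rect(l==k,.05,K,W))
for q in ctrl.mark_of('scanner','wrist')[:2]: print(round(q['p'],2),to_world(q['uv'],.05,K,W).round(4))
for q in ctrl.mark_of('rest_seat','wrist')[:2]: print(round(q['p'],2),to_world(q['uv'],.05,K,W).round(4))
```

```text
[ 0.43789207 -0.25939743  0.29609786] 90.96452063053314 2.8333 0.003611286842615538
[ 319   97   33  108 2646]
handle top (451.95123291015625, -246.39768981933594, 130.4847412109375, 33.661354064941406, -84.09857654571533)
z.05 (452.57647705078125, -249.07272338867188, 135.7162628173828, 35.01091766357422, -84.09869146347046)
0.89 [[ 0.4504 -0.2355  0.05  ]]
0.72 [[ 0.5608 -0.2754  0.05  ]]
0.82 [[ 0.4496 -0.2395  0.05  ]]
```

View pics/w2.png

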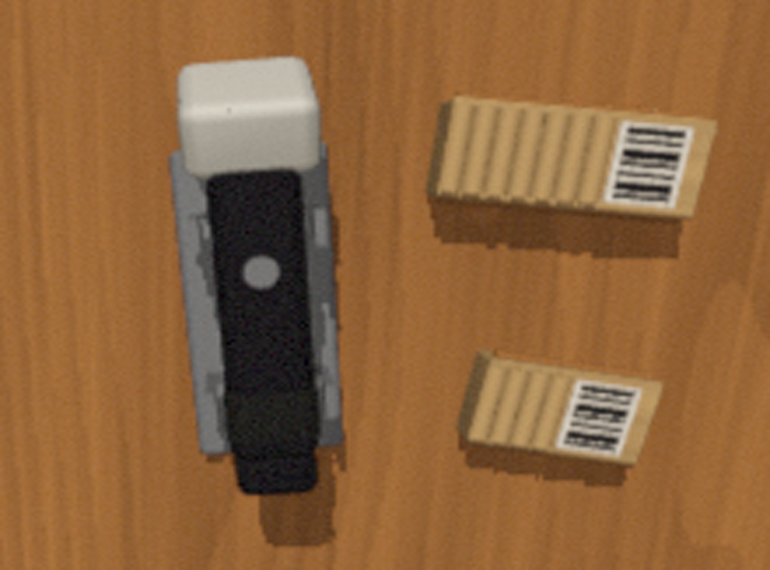

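Emit:
arm_command([
  [0.006,0.003,0.01],
  [0.012,0.006,0.03],
  [0.018,0.01,0.055],
  [0.024,0.013,0.08],
  [0.024,0.013,0.105],
  [0.024,0.013,0.13],
  [0.024,0.013,0.15],
  [0.024,0.013,0.165],
  [0.024,0.013,0.175],
  [0.024,0.013,0.18],
], yaw=[-1,-2,-4,-5,-5,-5,-5,-5,-5,-5])

```text
time: 3.82
ee_pos: [0.4499, -0.2343, 0.1144]
eef_rot: [0.669, 0.743, -0.0, -0.001]
force: [-0.4, -0.6, -0.2]
finger_gap: 0.0858
```

```bash
cat >> h.py <<'E'
def handle(box=(0,400,150,500)):
    im=ctrl.capture('wrist'); K,W=cam('wrist'); return im,K,W
E
python3 - <<'E'
from h import *
im=ctrl.capture('wrist'); s,y=st(); K,W=cam('wrist'); print(s['ee_pos'],y,s['time'])
cv2.imwrite('pics/w3.png',im[:,:,::-1])
h=np.radians(95.9);u=np.array([np.cos(h),np.sin(h),0]);v=np.array([u[1],-u[0],0]);c=np.array([.4505,-.235,.065])
P=[c+a*u+b*v for a in(-.08,.05) for b in(-.016,.016)]; print(to_px(P,K,W).round(1))
E
```

```text
[ 0.44990945 -0.23442256  0.11438903] 96.02458645976441 3.8667
[[303.2 320.1]
 [345.7 320.3]
 [299.6 147.1]
 [351.1 147.3]]
```

View pics/w3.png

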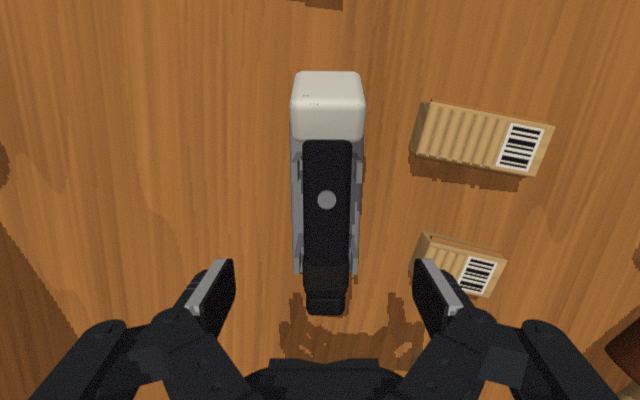

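Run:
```python
from h import *
s,y=st(); K,W=cam('wrist')
h=np.radians(96);u=np.array([np.cos(h),np.sin(h),0]);v=np.array([u[1],-u[0],0]);c=np.array([.4505,-.235,0])
for a in (-.07,-.043,-.029,.029,.043): print(a,to_px([c+a*u+.026*v+np.array([0,0,.052 if a>-.06 else .008])],K,W).round(1))
im=cv2.imread('pics/w3.png'); cv2.imwrite('pics/w3z.png',cv2.resize(im[130:330,260:400],None,fx=4,fy=3,interpolation=cv2.INTER_CUBIC))
```

```text
-0.07 [[352.9 268.6]]
-0.043 [[359.2 268. ]]
-0.029 [[359.9 251.4]]
0.029 [[363.2 175.1]]
0.043 [[364.1 154.7]]
```

View pics/w3z.png

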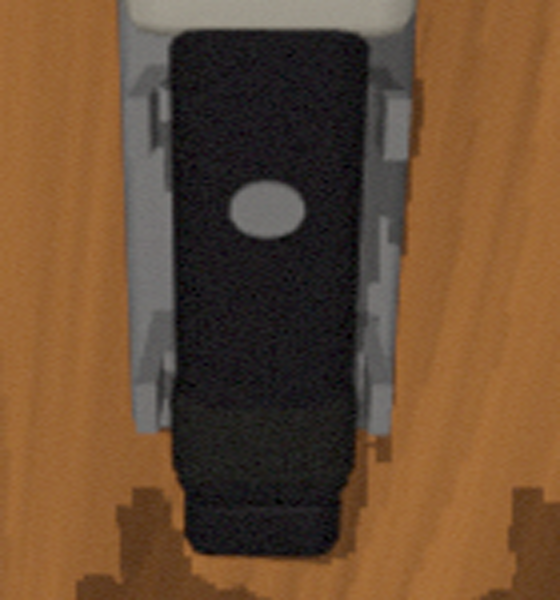

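Emit:
arm_command([
  [-0.001,0,0.01],
  [-0.001,0,0.025],
  [-0.001,0,0.04],
  [-0.001,0,0.055],
  [-0.001,0,0.068],
  [-0.001,0,0.078],
  [-0.001,0,0.083],
  [-0.001,0,0.085],
  [-0.001,0,0.085],
  [-0.001,0,0.085],
], yaw=[0,0,0,0,0,0,0,0,0,0])

```text
time: 4.7
ee_pos: [0.4502, -0.2354, 0.0299]
eef_rot: [0.669, 0.743, -0.0, -0.001]
force: [0.4, -0.5, 0.3]
finger_gap: 0.0853
```

Emit:
arm_command([
  [0,0,0],
  [0,0,0],
  [0,0,0],
  [0,0,0],
  [0,0,0],
  [0,0,0],
  [0,0,0],
  [0,0,0],
  [0,0,0],
  [0,0,0],
], yaw=[0,0,0,0,0,0,0,0,0,0], jaw=0.0)

```text
time: 5.53
ee_pos: [0.4504, -0.2356, 0.0303]
eef_rot: [0.669, 0.743, -0.0, -0.001]
force: [-1.9, 0.3, 7.8]
finger_gap: 0.0314
```

Emit:
arm_command([
  [0,0,-0.003],
  [0,0,-0.01],
  [0,0,-0.02],
  [0,0,-0.035],
  [0,0,-0.05],
  [0,0,-0.065],
  [0,0,-0.08],
  [0,0,-0.09],
  [0,0,-0.1],
  [0,0,-0.1],
], yaw=[0,0,0,0,0,0,0,0,0,0])

```text
time: 6.37
ee_pos: [0.4513, -0.236, 0.1323]
eef_rot: [0.669, 0.743, 0.0, 0.001]
force: [0.7, -0.2, -1.3]
finger_gap: 0.0312
```

Run:
```python
from h import *
im=ctrl.capture('wrist'); s,y=st(); K,W=cam('wrist'); print(s['ee_pos'],y,s['time'],s['force'],s['finger_gap'])
cv2.imwrite('pics/w4.png',im[:,:,::-1])
sc=ctrl.capture('scene'); cv2.imwrite('pics/s4.png',cv2.resize(sc[100:350,100:500],None,fx=2,fy=2)[:,:,::-1])
for n in('scanner','window'):
  for q in ctrl.mark_of(n,'wrist')[:2]: print(n,round(q['p'],2),np.round(q['uv'],1))
top=ctrl.capture('top'); K,W=cam('top')
for q in ctrl.regions_of('piece','top'): print('piece',round(q['p'],2),np.round(q['uv']),[round(float(v),1) for v in rect(q['pixels'],.026,K,W)])
cv2.imwrite('pics/t4.png',cv2.resize(top[140:290,330:530],None,fx=4,fy=4,interpolation=cv2.INTER_CUBIC)[:,:,::-1])
```

```text
[ 0.45092523 -0.23584088  0.13120598] 96.01024788818049 6.4167 [-0.64227033 -0.00574924 -2.71066579] 0.031087602734759922
scanner 0.93 [324.6 285.1]
window 0.94 [323.4  76.7]
piece 0.64 [420. 199.] [579.0, -267.1, 59.9, 25.4, -28.2]
piece 0.59 [469. 199.] [586.2, -408.3, 45.2, 25.7, -78.9]
piece 0.56 [390. 211.] [557.6, -171.8, 105.4, 50.2, -4.6]
```

View pics/w4.png

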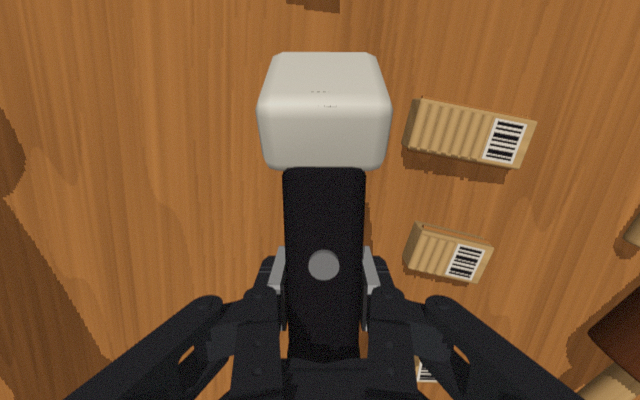

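View pics/s4.png

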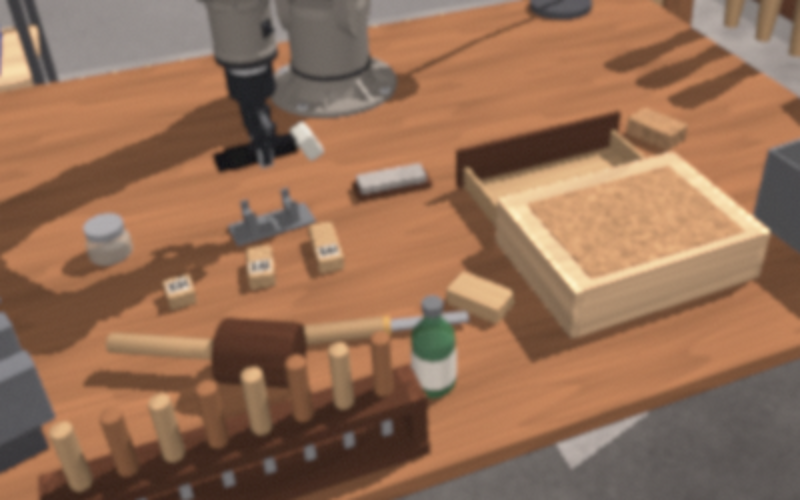

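View pics/t4.png

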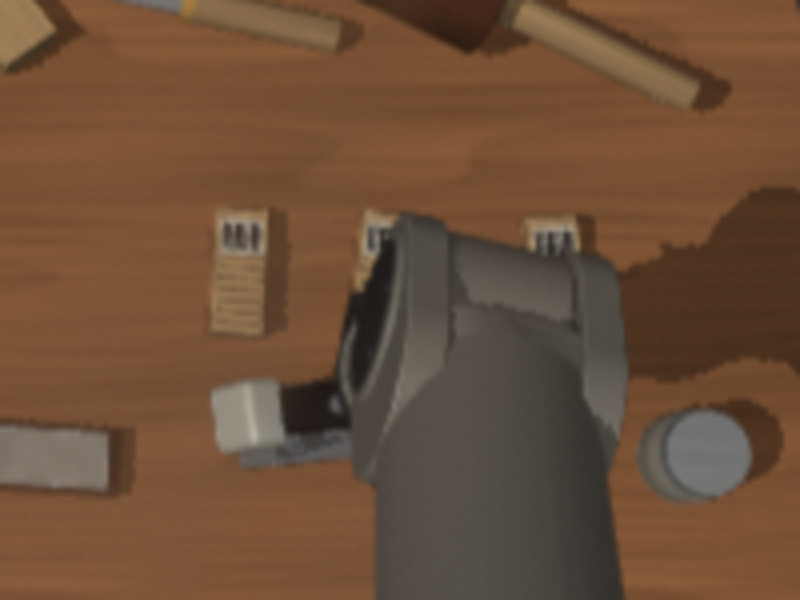

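```bash
cat >> h.py <<'E'
def labels(im,K,W,z=.0265,box=None,thr=125):
    """white label blobs -> world rect; bars closed by morphology"""
    hsv=cv2.cvtColor(im,cv2.COLOR_RGB2HSV)
    m=((hsv[:,:,1]<60)&(hsv[:,:,2]>thr)).astype(np.uint8)
    if box: 
        b=np.zeros_like(m); b[box[0]:box[1],box[2]:box[3]]=1; m&=b
    m=cv2.morphologyEx(m,cv2.MORPH_CLOSE,np.ones((5,5)))
    cs,_=cv2.findContours(m,cv2.RETR_EXTERNAL,cv2.CHAIN_APPROX_NONE); out=[]
    for c in cs:
        if cv2.contourArea(c)<25: continue
        uv=c[:,0].astype(float); cen=uv.mean(0)
        w=to_world(uv,z,K,W)[:,:2]*1000
        (cx,cy),(a,b),th=cv2.minAreaRect(w.astype(np.float32))
        if a<b: a,b,th=b,a,th+90
        out.append((cen.round(0).tolist(),round(cx,1),round(cy,1),round(a,1),round(b,1),round((th-90+90)%180-90,1)))  # th of bars dir = short side
    return out
E
python3 - <<'E'
from h import *
K,W=cam('top'); im=cv2.imread('pics/top0.png')[:,:,::-1].copy()
print('top');[print(l) for l in labels(im,K,W,box=(185,225,370,490),thr=100)]
K,W=cam('wrist'); im=cv2.imread('pics/w4.png')[:,:,::-1].copy()
print('wrist');[print(l) for l in labels(im,K,W,box=(0,400,395,600))]
s,y=st(); T=np.eye(4);T[:3,:3]=R.from_quat(s['eef_rot']).as_matrix();T[:3,3]=s['ee_pos']
for uv,z in (((324.6,285.1),.0197),((323.4,76.7),-.0089)):
    p=to_world(uv,s['ee_pos'][2]+z,K,W)[0]; print(T[:3,:3].T@(p-T[:3,3]))
E
```

```text
top
([468.0, 201.0], 580.3, -411.9, 30.0, 24.3, 5.9)
([426.0, 200.0], 583.1, -284.9, 30.1, 24.4, -11.7)
([390.0, 199.0], 587.6, -174.7, 27.8, 24.5, -12.7)
wrist
([424.0, 375.0], 570.3, -416.3, 29.8, 15.1, 42.1)
([464.0, 262.0], 581.7, -283.5, 32.1, 26.0, -8.2)
([504.0, 141.0], 585.7, -175.0, 31.8, 26.0, -4.5)
[-0.00346406  0.00017011 -0.01970573]
[ 0.08787714 -0.00050181  0.00903625]
```

Emit:
arm_command([
  [0,0,-0.015],
  [-0.01,0,-0.035],
  [-0.025,0,-0.055],
  [-0.045,-0.003,-0.069],
  [-0.065,-0.006,-0.069],
  [-0.085,-0.01,-0.069],
  [-0.105,-0.015,-0.069],
  [-0.125,-0.02,-0.069],
  [-0.145,-0.024,-0.069],
  [-0.165,-0.028,-0.069],
], yaw=[2,7,12,18,24,30,36,42,48,54])

```text
time: 7.5
ee_pos: [0.4393, -0.4033, 0.1976]
eef_rot: [0.934, 0.356, -0.001, -0.001]
force: [0.3, -0.0, -2.7]
finger_gap: 0.0311
```

```bash
cat >> h.py <<'E'
def rel(x,y,z,hd):
    """tool-frame shift & yaw to reach world TCP x,y,z, heading"""
    s,yw=st(); d=shift(np.array([x,y,z])-s['ee_pos']); print('now',s['ee_pos'].round(4),round(yw,1),'shift',d.round(4),'yaw',round(-((hd-yw+180)%360-180),1),'t',s['time'],'gap',round(s['finger_gap'],4),'j',s['joint_pos'].round(2))
E
python3 -c "
from h import *
rel(.442,-.418,.2,3)"
```

```text
now [ 0.4393 -0.4033  0.1976] 41.7 shift [-0.0078  0.0127 -0.0025] yaw 38.7 t 7.5 gap 0.0311 j [ 0.69  0.34 -0.07  1.81  0.03  1.   -0.23]
```

Emit:
arm_command([
  [-0.002,0.003,0],
  [-0.004,0.006,0],
  [-0.006,0.009,-0.001],
  [-0.008,0.012,-0.002],
  [-0.008,0.013,-0.002],
  [-0.008,0.013,-0.002],
  [-0.008,0.013,-0.002],
  [-0.008,0.013,-0.002],
  [-0.008,0.013,-0.002],
  [-0.008,0.013,-0.002],
], yaw=[4,9,15,21,27,32,36,38,38.5,38.5])

```text
time: 8.33
ee_pos: [0.4419, -0.4181, 0.199]
eef_rot: [1.0, 0.029, -0.002, -0.001]
force: [0.6, -0.2, -2.8]
finger_gap: 0.0312
```

Run:
```python
from h import *
im=ctrl.capture('wrist'); K,W=cam('wrist'); cv2.imwrite('pics/w5.png',im[:,:,::-1])
[print(l) for l in labels(im,K,W,box=(0,400,0,640))]
rel(.467,-.417,.0905,3)
for n in ('piece','piece0_label'):
  for q in ctrl.mark_of(n,'wrist')[:2]: print(n,round(q['p'],2),np.round(q['uv'],1),to_world(q['uv'],.0265,K,W).round(4))
```

```text
([30.0, 384.0], 127.0, -44.7, 90.5, 49.0, -7.2)
([403.0, 201.0], 414.5, -507.4, 79.1, 69.5, -77.8)
([212.0, 175.0], 437.4, -301.6, 28.2, 8.7, 7.9)
([219.0, 146.0], 466.9, -311.5, 34.5, 2.9, -84.5)
([106.0, 152.0], 447.0, -200.8, 60.7, 46.2, -84.1)
([167.0, 157.0], 455.3, -253.5, 72.4, 58.9, 79.9)
([324.0, 112.0], 504.1, -416.0, 134.4, 112.1, 2.7)
([636.0, 55.0], 573.9, -701.2, 9.5, 7.0, -68.6)
([325.0, 26.0], 581.5, -412.4, 31.9, 25.7, 3.4)
([184.0, 14.0], 584.8, -285.8, 32.3, 26.4, -8.0)
([60.0, 8.0], 581.2, -175.5, 33.5, 14.0, 3.3)
now [ 0.442  -0.4182  0.1991] 3.3 shift [0.0255 0.0005 0.1085] yaw 0.3 t 8.3833 gap 0.0317 j [ 0.61  0.35  0.06  1.79 -0.02  1.   -0.84]
piece 0.96 [321.7  30.8] [[ 0.5776 -0.41    0.0265]]
piece 0.84 [77.6 36.3] [[ 0.5601 -0.1876  0.0265]]
piece0_label 0.55 [326.5  27.9] [[ 0.5802 -0.4142  0.0265]]
piece0_label 0.2 [190.2  33.6] [[ 0.5684 -0.2906  0.0265]]
```

View pics/w5.png

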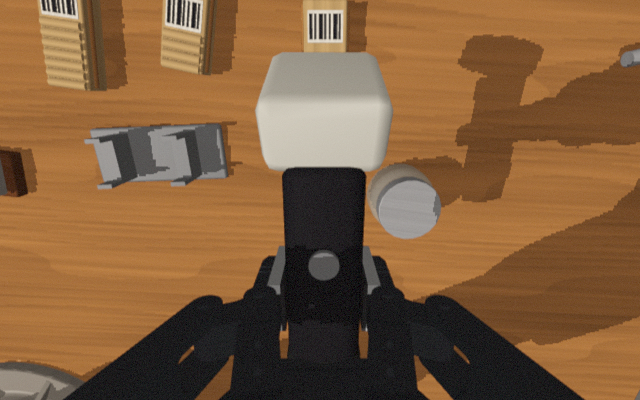

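Emit:
arm_command([
  [0.003,0,0.008],
  [0.008,0,0.022],
  [0.013,0.001,0.04],
  [0.018,0.001,0.058],
  [0.022,0.001,0.076],
  [0.025,0.002,0.091],
  [0.027,0.002,0.101],
  [0.027,0.002,0.106],
  [0.027,0.002,0.1085],
  [0.027,0.002,0.1085],
], yaw=[0,0,0,0,0,0,0,0,0,0])

```text
time: 9.32
ee_pos: [0.4684, -0.4185, 0.0903]
eef_rot: [1.0, 0.029, -0.002, -0.001]
force: [0.1, -0.2, -2.0]
finger_gap: 0.031
```

Emit:
arm_command([
  [0,0,0],
  [0,0,0],
  [0,0,0],
  [0,0,0],
  [0,0,0],
  [0,0,0],
  [0,0,0],
  [0,0,0],
  [0,0,0],
  [0,0,0],
], yaw=[0,0,0,0,0,0,0,0,0,0])

```text
time: 10.15
ee_pos: [0.4684, -0.4185, 0.0903]
eef_rot: [1.0, 0.029, -0.002, -0.001]
force: [0.5, -0.1, -1.9]
finger_gap: 0.031
```

Emit:
arm_command([
  [0,0,0],
  [0,0,0],
  [0,0,0],
  [0,0,0],
  [0,0,0],
  [0,0,0],
  [0,0,0],
  [0,0,0],
  [0,0,0],
  [0,0,0],
], yaw=[0,0,0,0,0,0,0,0,0,0])

```text
time: 10.98
ee_pos: [0.4684, -0.4185, 0.0903]
eef_rot: [1.0, 0.029, -0.002, -0.001]
force: [-0.6, 0.2, -1.7]
finger_gap: 0.0312
```

Run:
```python
from h import *
im=ctrl.capture('wrist'); K,W=cam('wrist'); cv2.imwrite('pics/w6.png',im[:,:,::-1])
rel(.4687,-.4189,.0905,3.3)
sc=ctrl.capture('scene'); cv2.imwrite('pics/s6.png',cv2.resize(sc[170:320,100:340],None,fx=3,fy=3,interpolation=cv2.INTER_CUBIC)[:,:,::-1])
```

```text
now [ 0.4684 -0.4184  0.0903] 3.3 shift [ 0.0002  0.0005 -0.0002] yaw -0.0 t 11.0333 gap 0.0312 j [ 0.59  0.51  0.04  1.83 -0.03  0.82 -0.86]
```

View pics/w6.png

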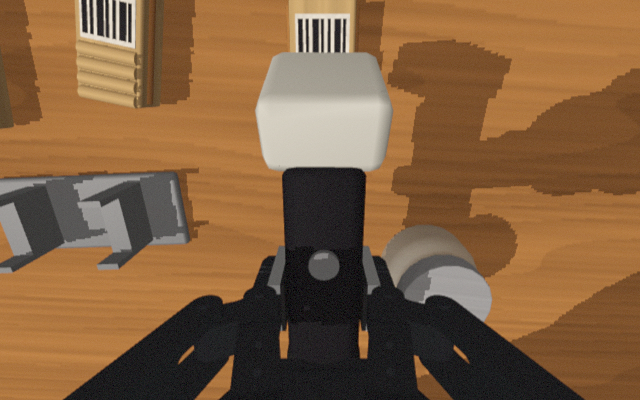

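View pics/s6.png

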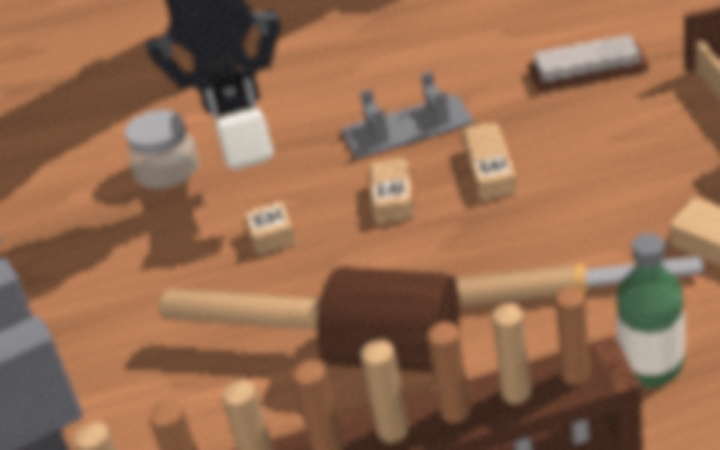

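```bash
python3 -c "
from h import *
rel(.446,-.265,.2,-8)"
```

```text
now [ 0.4684 -0.4185  0.0903] 3.3 shift [-0.014  -0.1548 -0.1092] yaw 11.3 t 11.0833 gap 0.0309 j [ 0.59  0.51  0.04  1.83 -0.03  0.82 -0.86]
```

Emit:
arm_command([
  [0,0,-0.015],
  [-0.002,-0.01,-0.04],
  [-0.005,-0.03,-0.065],
  [-0.008,-0.055,-0.09],
  [-0.011,-0.08,-0.105],
  [-0.014,-0.105,-0.109],
  [-0.014,-0.13,-0.109],
  [-0.014,-0.148,-0.109],
  [-0.014,-0.155,-0.109],
  [-0.014,-0.155,-0.109],
], yaw=[0,1,3,5,7,9,11,11.3,11.3,11.3])

```text
time: 11.92
ee_pos: [0.4462, -0.2633, 0.2]
eef_rot: [0.998, -0.069, -0.002, -0.001]
force: [1.1, -0.8, -2.0]
finger_gap: 0.0311
```

Run:
```python
from h import *
im=ctrl.capture('wrist'); K,W=cam('wrist'); cv2.imwrite('pics/w7.png',im[:,:,::-1])
for l in labels(im,K,W,box=(0,400,0,640)):
    if l[1]>550: print(l)
rel(.471,-.2685,.0905,-8)
```

```text
([207.0, 39.0], 589.0, -177.9, 32.2, 26.3, -4.6)
([326.0, 25.0], 585.0, -288.1, 31.7, 26.3, -9.6)
([469.0, 12.0], 579.6, -414.7, 32.1, 22.4, 3.2)
now [ 0.4462 -0.2647  0.2   ] -7.9 shift [0.0255 0.0005 0.1094] yaw 0.1 t 11.9667 gap 0.031 j [ 0.38  0.21  0.04  1.98 -0.01  0.95 -1.29]
```

View pics/w7.png

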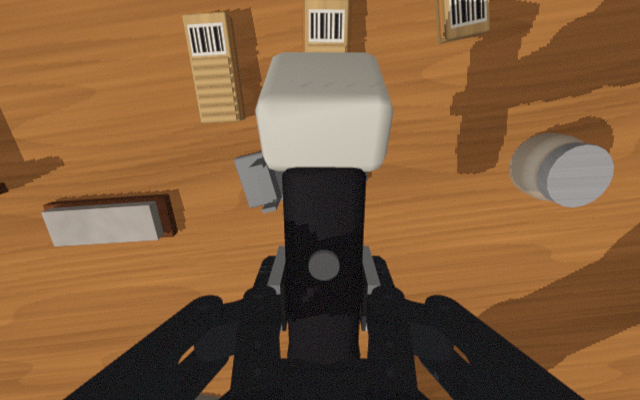

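Emit:
arm_command([
  [0.003,0,0.008],
  [0.008,0,0.022],
  [0.013,0.001,0.04],
  [0.018,0.001,0.058],
  [0.022,0.001,0.076],
  [0.025,0.0015,0.091],
  [0.0265,0.0015,0.101],
  [0.0265,0.0015,0.106],
  [0.0265,0.0015,0.109],
  [0.0265,0.0015,0.109],
], yaw=[0.5,0.5,0.5,0.5,0.5,0.5,0.5,0.5,0.5,0.5])

```text
time: 12.8
ee_pos: [0.4716, -0.27, 0.0906]
eef_rot: [0.997, -0.074, -0.002, -0.001]
force: [-0.4, -0.0, -2.5]
finger_gap: 0.031
```

Emit:
arm_command([
  [0,0,0],
  [0,0,0],
  [0,0,0],
  [0,0,0],
  [0,0,0],
  [0,0,0],
  [0,0,0],
  [0,0,0],
  [0,0,0],
  [0,0,0],
], yaw=[0,0,0,0,0,0,0,0,0,0])

```text
time: 13.63
ee_pos: [0.4716, -0.2699, 0.0905]
eef_rot: [0.997, -0.074, -0.002, -0.001]
force: [-0.1, -0.9, -1.8]
finger_gap: 0.0314
```

Emit:
arm_command([
  [0,0,0],
  [0,0,0],
  [0,0,0],
  [0,0,0],
  [0,0,0],
  [0,0,0],
  [0,0,0],
  [0,0,0],
  [0,0,0],
  [0,0,0],
], yaw=[0,0,0,0,0,0,0,0,0,0])

```text
time: 14.47
ee_pos: [0.4716, -0.27, 0.0905]
eef_rot: [0.997, -0.074, -0.002, -0.001]
force: [-0.4, 0.8, -2.3]
finger_gap: 0.0311
```

Run:
```python
from h import *
im=ctrl.capture('wrist'); K,W=cam('wrist'); cv2.imwrite('pics/w8.png',im[:,:,::-1])
for l in labels(im,K,W,box=(0,400,0,640)):
    if l[1]>550: print(l)
rel(.450,-.165,.2,-4.5)
```

```text
([140.0, 58.0], 588.9, -175.9, 32.3, 26.3, -4.5)
([323.0, 95.0], 550.3, -283.6, 95.1, 88.1, 80.9)
([532.0, 16.0], 578.3, -413.2, 32.2, 20.1, 2.4)
now [ 0.4716 -0.27    0.0905] -8.5 shift [-0.0372 -0.1008 -0.1091] yaw -4.0 t 14.5167 gap 0.0312 j [ 0.38  0.39  0.03  2.02 -0.02  0.74 -1.3 ]
```

View pics/w8.png

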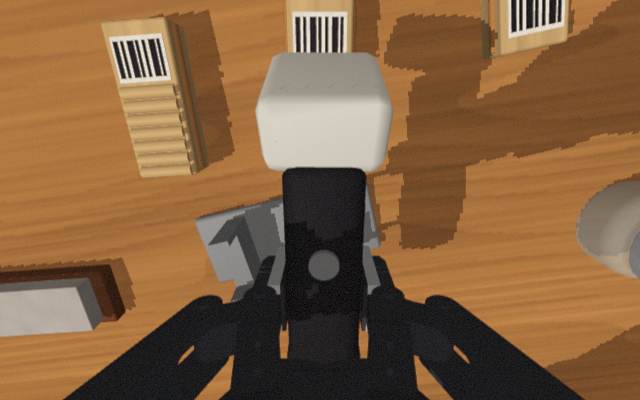

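Emit:
arm_command([
  [0,0,-0.01],
  [-0.002,-0.01,-0.03],
  [-0.004,-0.03,-0.04],
  [-0.006,-0.05,-0.04],
  [-0.008,-0.07,-0.04],
  [-0.01,-0.088,-0.036],
  [-0.0115,-0.1,-0.025],
  [-0.0115,-0.102,-0.01],
  [-0.0115,-0.102,0],
  [-0.0115,-0.102,0],
], yaw=[0,-1,-2,-3,-4,-4,-4,-4,-4,-4])

```text
time: 15.35
ee_pos: [0.4743, -0.1673, 0.0896]
eef_rot: [0.999, -0.039, -0.003, -0.001]
force: [-0.8, -0.1, -2.4]
finger_gap: 0.0314
```

Run:
```python
from h import *
im=ctrl.capture('wrist'); K,W=cam('wrist'); cv2.imwrite('pics/w9.png',im[:,:,::-1])
rel(.4753,-.1676,.0905,-4.5)
```

```text
now [ 0.4747 -0.1677  0.0904] -4.5 shift [ 0.0006 -0.0001 -0.0001] yaw 0.0 t 15.4 gap 0.0314 j [ 0.23  0.34 -0.03  2.1   0.01  0.71 -1.45]
```

View pics/w9.png

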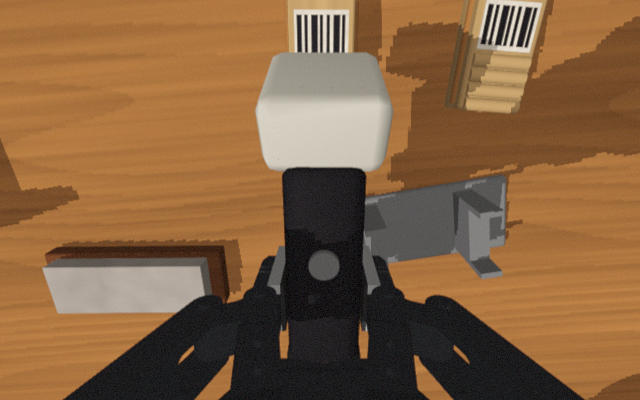

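Same alignment as before; hold.

Emit:
arm_command([
  [0,0,0],
  [0,0,0],
  [0,0,0],
  [0,0,0],
  [0,0,0],
  [0,0,0],
  [0,0,0],
  [0,0,0],
  [0,0,0],
  [0,0,0],
], yaw=[0,0,0,0,0,0,0,0,0,0])

```text
time: 16.23
ee_pos: [0.4747, -0.1677, 0.0904]
eef_rot: [0.999, -0.039, -0.003, -0.001]
force: [0.3, 0.9, -2.2]
finger_gap: 0.0311
```

Emit:
arm_command([
  [0,0,0],
  [0,0,0],
  [0,0,0],
  [0,0,0],
  [0,0,0],
  [0,0,0],
  [0,0,0],
  [0,0,0],
  [0,0,0],
  [0,0,0],
], yaw=[0,0,0,0,0,0,0,0,0,0])

```text
time: 17.07
ee_pos: [0.4747, -0.1677, 0.0904]
eef_rot: [0.999, -0.039, -0.003, -0.001]
force: [0.6, 0.5, -2.2]
finger_gap: 0.0315
```

Run:
```python
from h import *
im=ctrl.capture('wrist');cv2.imwrite('pics/w10.png',im[:,:,::-1])
rel(.4504,-.2356,.16,96)
```

```text
now [ 0.4746 -0.1677  0.0904] -4.5 shift [-0.0193  0.0695 -0.0696] yaw -100.5 t 17.1167 gap 0.0312 j [ 0.23  0.34 -0.03  2.1   0.01  0.71 -1.45]
```

View pics/w10.png

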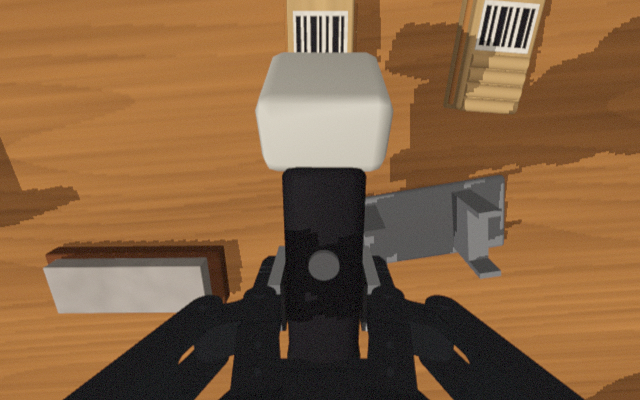

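Emit:
arm_command([
  [0,0,-0.01],
  [0,0.005,-0.03],
  [-0.003,0.015,-0.05],
  [-0.006,0.025,-0.07],
  [-0.01,0.035,-0.07],
  [-0.013,0.045,-0.07],
  [-0.016,0.055,-0.07],
  [-0.019,0.063,-0.07],
  [-0.019,0.068,-0.07],
  [-0.019,0.07,-0.07],
], yaw=[0,-3,-9,-15,-21,-27,-33,-39,-45,-51])

```text
time: 17.95
ee_pos: [0.4503, -0.2372, 0.1612]
eef_rot: [0.918, 0.397, -0.002, -0.002]
force: [-0.2, 0.8, -2.7]
finger_gap: 0.0316
```

Emit:
arm_command([
  [0,0,0],
  [0,0,0],
  [0,0,0],
  [0,0,0],
  [0,0,0],
  [0,0,0],
  [0,0,0],
  [0,0,0],
  [0,0,0],
  [0,0,0],
], yaw=[-6,-12,-18,-24,-30,-36,-42,-46,-48.5,-48.5])

```text
time: 18.78
ee_pos: [0.4503, -0.2373, 0.1619]
eef_rot: [0.673, 0.739, -0.001, -0.002]
force: [-0.6, 0.8, -2.0]
finger_gap: 0.0313
```

Run:
```python
from h import *
rel(.4504,-.2356,.0303,96)
im=ctrl.capture('wrist');cv2.imwrite('pics/w11.png',im[:,:,::-1])
```

```text
now [ 0.4503 -0.2373  0.1619] 95.4 shift [0.0014 0.0009 0.1316] yaw -0.6 t 18.7833 gap 0.0313 j [ 0.59  0.25 -0.27  2.03  0.09  0.88  0.37]
```

View pics/w11.png

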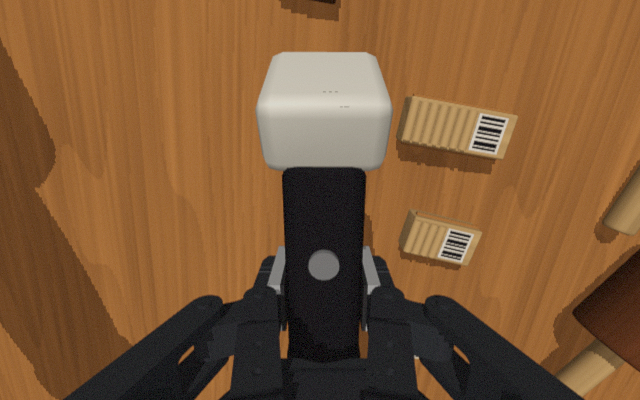

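Emit:
arm_command([
  [0.0014,0.0009,0.01],
  [0.0014,0.0009,0.025],
  [0.0014,0.0009,0.042],
  [0.0014,0.0009,0.058],
  [0.0014,0.0009,0.073],
  [0.0014,0.0009,0.086],
  [0.0014,0.0009,0.095],
  [0.0014,0.0009,0.1],
  [0.0014,0.0009,0.1],
  [0.0014,0.0009,0.1],
], yaw=[-0.6,-0.6,-0.6,-0.6,-0.6,-0.6,-0.6,-0.6,-0.6,-0.6])

```text
time: 19.67
ee_pos: [0.4507, -0.2357, 0.062]
eef_rot: [0.671, 0.742, -0.001, -0.002]
force: [0.0, -0.3, -1.6]
finger_gap: 0.0312
```

Run:
```python
from h import *
rel(.4504,-.2356,.0303,96)
```

```text
now [ 0.4507 -0.2357  0.062 ] 95.8 shift [ 0.     -0.0002  0.0317] yaw -0.2 t 19.6667 gap 0.0312 j [ 0.56  0.4  -0.24  2.1   0.15  0.67  0.31]
```

Emit:
arm_command([
  [0,0,0.005],
  [0,0,0.01],
  [0,0,0.015],
  [0,0,0.02],
  [0,0,0.024],
  [0,0,0.027],
  [0,0,0.029],
  [0,0,0.03],
  [0,0,0.031],
  [0,0,0.031],
], yaw=[-0.2,-0.2,-0.2,-0.2,-0.2,-0.2,-0.2,-0.2,-0.2,-0.2])

```text
time: 20.5
ee_pos: [0.4506, -0.2356, 0.0309]
eef_rot: [0.669, 0.743, -0.001, -0.002]
force: [0.0, -0.3, -2.0]
finger_gap: 0.0312
```

Emit:
arm_command([
  [0,0,0],
  [0,0,0],
  [0,0,0],
  [0,0,0],
  [0,0,0],
  [0,0,0],
  [0,0,0],
  [0,0,0],
  [0,0,0],
  [0,0,0],
], yaw=[0,0,0,0,0,0,0,0,0,0], jaw=0.085)

```text
time: 21.33
ee_pos: [0.4506, -0.2356, 0.0309]
eef_rot: [0.669, 0.743, -0.001, -0.002]
force: [0.4, 0.9, -0.1]
finger_gap: 0.0852
```

Emit:
arm_command([
  [0,0,-0.005],
  [0,0,-0.02],
  [0,0,-0.045],
  [0,0,-0.08],
  [0,0,-0.12],
  [0,0,-0.16],
  [0,0,-0.2],
  [0,0,-0.235],
  [0,0,-0.26],
  [0,0,-0.27],
], yaw=[0,0,0,0,0,0,0,0,0,0])

```text
time: 22.17
ee_pos: [0.4529, -0.2363, 0.3054]
eef_rot: [0.669, 0.743, -0.0, 0.0]
force: [0.6, -0.8, 0.8]
finger_gap: 0.0851
```

Emit:
arm_command([
  [-0.02,0.02,0],
  [-0.04,0.04,0],
  [-0.04,0.06,0],
  [-0.04,0.08,0],
  [-0.04,0.08,0],
  [-0.04,0.08,0],
  [-0.04,0.08,0],
  [-0.04,0.08,0],
  [-0.04,0.08,0],
  [-0.04,0.08,0],
], yaw=[0,0,0,0,0,0,0,0,0,0])

```text
time: 23.0
ee_pos: [0.5362, -0.268, 0.3057]
eef_rot: [0.669, 0.743, -0.0, 0.0]
force: [0.3, 0.3, 0.2]
finger_gap: 0.0853
```

Run:
```python
from h import *
im=ctrl.capture('wrist');K,W=cam('wrist');cv2.imwrite('pics/w12.png',im[:,:,::-1])
s,y=st();print(s['ee_pos'],y,s['time'])
for l in labels(im,K,W,box=(0,400,0,640)):
    if .54<l[1]/1000<.64 and 20<l[3]<40: print(l)
for q in ctrl.regions_of('piece','wrist'): print('piece',round(q['p'],2),np.round(q['uv']),[round(float(v),1) for v in rect(q['pixels'],.026,K,W)])
for q in ctrl.mark_of('scanner','wrist')[:1]: print(round(q['p'],2),to_world(q['uv'],.05,K,W).round(4))
top=ctrl.capture('top'); cv2.imwrite('pics/t12.png',top[:,:,::-1])
K,W=cam('top')
for n,z in [('drawer_floor',.012),('drawer_front',.052),('cabinet',0)]:
    for q in ctrl.mark_of(n,'top')[:2]: print('   mark',n,round(q['p'],2),np.round(q['uv'],1),to_world(q['uv'],z,K,W).round(4))
```

```text
[ 0.53626987 -0.26795752  0.30563419] 95.95158310279716 23.05
([344.0, 253.0], 581.8, -412.8, 30.8, 25.9, 6.0)
([357.0, 173.0], 585.0, -286.3, 32.3, 25.9, -8.3)
([372.0, 90.0], 589.0, -176.1, 32.2, 26.0, -4.7)
piece 0.89 [340. 249.] [581.0, -406.2, 50.0, 44.0, -87.0]
piece 0.89 [352.  85.] [563.0, -174.0, 97.9, 45.0, -3.9]
piece 0.86 [349. 170.] [571.7, -281.8, 71.2, 46.6, -8.0]
0.91 [[ 0.4519 -0.2374  0.05  ]]
   mark drawer_floor 0.91 [243.3 201.3] [[0.5851 0.2735 0.012 ]]
   mark drawer_front 0.66 [243.4 238.8] [[0.4656 0.2629 0.052 ]]
   mark cabinet 0.83 [246.4 185.5] [[0.6374 0.2673 0.    ]]
   mark cabinet 0.6 [236.2 237.7] [[0.4744 0.2942 0.    ]]
```

View pics/w12.png

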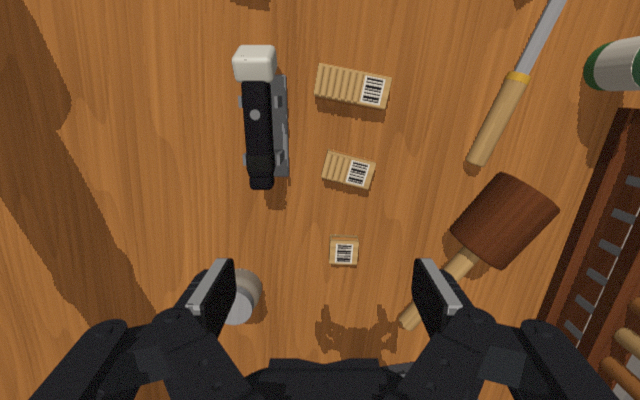

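View pics/t12.png

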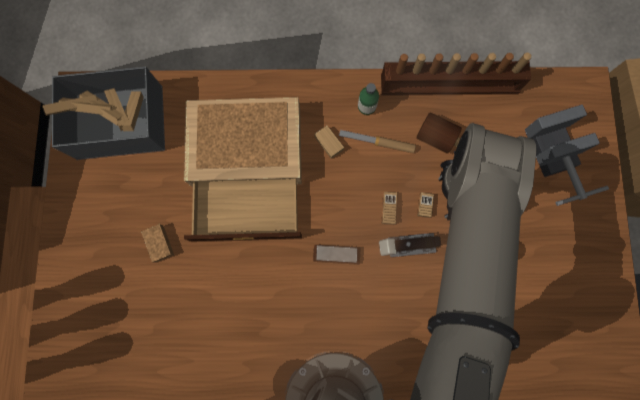

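Emit:
arm_command([
  [-0.005,0.002,0.005],
  [-0.02,0.005,0.015],
  [-0.04,0.01,0.03],
  [-0.06,0.015,0.045],
  [-0.08,0.02,0.06],
  [-0.1,0.025,0.075],
  [-0.12,0.03,0.09],
  [-0.135,0.03,0.1],
  [-0.145,0.03,0.105],
  [-0.1485,0.03,0.105],
], yaw=[-3,-8,-14,-20,-26,-32,-38,-44,-50,-55])

```text
time: 24.18
ee_pos: [0.5809, -0.4142, 0.1983]
eef_rot: [0.249, 0.969, -0.0, -0.001]
force: [-0.8, -0.0, -0.4]
finger_gap: 0.085
```

```bash
python3 -c "
from h import *
rel(.5818,-.4125,.15,183.5)"
```

```text
now [ 0.5809 -0.4142  0.1983] 151.2 shift [-0.0001  0.002   0.0483] yaw -32.3 t 24.1833 gap 0.085 j [ 0.79  0.54 -0.38  1.52  0.21  1.12  1.43]
```

Emit:
arm_command([
  [0,0.002,0.005],
  [0,0.002,0.01],
  [0,0.002,0.016],
  [0,0.002,0.024],
  [0,0.002,0.032],
  [0,0.002,0.04],
  [0,0.002,0.045],
  [0,0.002,0.048],
  [0,0.002,0.048],
  [0,0.002,0.048],
], yaw=[-5,-10,-15,-20,-25,-29,-31,-32.3,-32.3,-32.3])

```text
time: 25.02
ee_pos: [0.5818, -0.4125, 0.1503]
eef_rot: [-0.03, 1.0, 0.0, -0.001]
force: [0.4, -0.1, 0.9]
finger_gap: 0.0847
```

```bash
cat >> h.py <<'E'
def look(name,tag):
    im=ctrl.capture('wrist');K,W=cam('wrist');cv2.imwrite(f'pics/{tag}.png',im[:,:,::-1])
    for l in labels(im,K,W):
        if 18<l[3]<42 and l[4]>8: print('label',l)
    for q in ctrl.regions_of('piece','wrist'): print('piece',round(q['p'],2),np.round(q['uv']),[round(float(v),1) for v in rect(q['pixels'],.026,K,W)])
E
python3 - <<'E'
from h import *
look('','w13'); rel(.5818,-.4125,.01,183.5)
E
```

```text
label ([581.0, 214.0], 589.0, -175.7, 32.3, 26.3, -4.5)
label ([464.0, 203.0], 585.1, -285.8, 32.2, 26.5, -8.3)
label ([325.0, 191.0], 582.1, -412.3, 31.7, 25.4, 3.5)
piece 0.95 [462. 186.] [570.2, -289.3, 70.9, 49.5, -8.3]
piece 0.74 [323. 186.] [578.0, -412.5, 47.7, 44.0, 3.5]
piece 0.55 [584. 180.] [561.8, -183.2, 95.6, 59.7, -4.4]
now [ 0.582  -0.4125  0.1507] -176.6 shift [-1.000e-04  0.000e+00  1.407e-01] yaw -0.1 t 25.1167 gap 0.0846 j [ 0.86  0.61 -0.49  1.55  0.31  1.06  1.92]
```

View pics/w13.png

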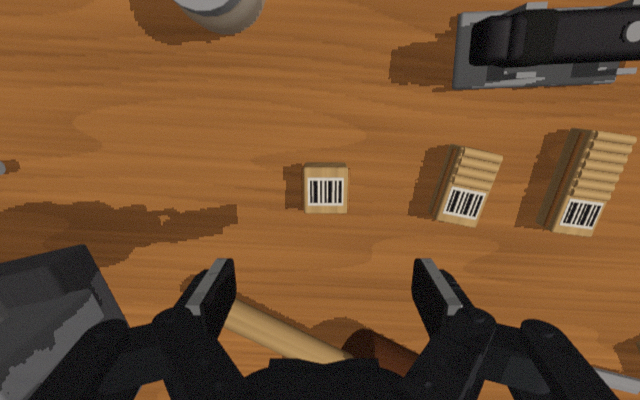

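Emit:
arm_command([
  [0,0,0.01],
  [0,0,0.03],
  [0,0,0.055],
  [0,0,0.08],
  [0,0,0.105],
  [0,0,0.125],
  [0,0,0.138],
  [0,0,0.144],
  [0,0,0.1465],
  [0,0,0.1465],
], yaw=[0,0,0,0,0,0,0,0,0,0])

```text
time: 25.95
ee_pos: [0.582, -0.4126, 0.0045]
eef_rot: [-0.03, 1.0, -0.0, -0.001]
force: [0.4, 0.2, 0.3]
finger_gap: 0.085
```

Emit:
arm_command([
  [0,0,0],
  [0,0,0],
  [0,0,0],
  [0,0,0],
  [0,0,0],
  [0,0,0],
  [0,0,0],
  [0,0,0],
  [0,0,0],
  [0,0,0],
], yaw=[0,0,0,0,0,0,0,0,0,0], jaw=0.0)

```text
time: 26.78
ee_pos: [0.5824, -0.4129, 0.0055]
eef_rot: [-0.03, 1.0, -0.001, -0.0]
force: [-1.5, 1.3, 7.9]
finger_gap: 0.0388
```

```bash
python3 -c "
from h import *
rel(.5818,-.4125,.25,182)"
```

```text
now [ 0.5824 -0.4129  0.0055] -176.6 shift [ 8.000e-04  2.000e-04 -2.445e-01] yaw 1.4 t 26.7833 gap 0.0388 j [ 0.82  0.76 -0.43  1.63  0.4   0.84  1.85]
```

Emit:
arm_command([
  [0,0,-0.01],
  [0,0,-0.03],
  [0,0,-0.06],
  [0,0.01,-0.095],
  [0,0.03,-0.13],
  [0,0.06,-0.165],
  [0,0.095,-0.2],
  [0,0.13,-0.23],
  [0,0.165,-0.245],
  [0,0.2,-0.245],
], yaw=[0,0,0,0,0,0,0,0,0,0])

```text
time: 27.62
ee_pos: [0.5717, -0.2172, 0.2542]
eef_rot: [-0.029, 1.0, -0.002, 0.002]
force: [0.8, 0.7, -0.4]
finger_gap: 0.0388
```

```bash
python3 -c "
from h import *
rel(.55,.25,.25,182)"
```

```text
now [ 0.5717 -0.2172  0.2542] -176.7 shift [-0.0054  0.4677  0.0024] yaw 1.3 t 27.6167 gap 0.0388 j [ 0.72  0.36 -0.59  1.7   0.22  1.14  1.7 ]
```

Emit:
arm_command([
  [0,0.025,0],
  [0,0.055,0],
  [0,0.09,0],
  [0,0.125,0],
  [0,0.16,0],
  [0,0.195,0],
  [0,0.23,0],
  [0,0.265,0],
  [0,0.29,0],
  [0,0.31,0],
], yaw=[0,0,0,0,0,0,0,0,1,1.3])

```text
time: 28.45
ee_pos: [0.553, 0.0951, 0.254]
eef_rot: [-0.018, 1.0, -0.002, 0.002]
force: [-0.2, 0.0, -1.3]
finger_gap: 0.0387
```

Emit:
arm_command([
  [0,0.02,0],
  [0,0.05,0],
  [0,0.08,0],
  [0,0.11,0],
  [0,0.13,0],
  [0,0.145,0],
  [0,0.155,0],
  [0,0.158,0],
  [0,0.158,0],
  [0,0.158,0],
], yaw=[0,0,0,0,0,0,0,0,0,0])

```text
time: 29.28
ee_pos: [0.5475, 0.2519, 0.2535]
eef_rot: [-0.018, 1.0, -0.002, 0.002]
force: [-0.1, -0.5, -1.3]
finger_gap: 0.039
```

Run:
```python
from h import *
rel(.55,.25,.25,182)
im=ctrl.capture('wrist');K,W=cam('wrist');cv2.imwrite('pics/w14.png',im[:,:,::-1])
for n,z in [('drawer_floor',.012),('drawer_front',.052),('cabinet',0)]:
    for q in ctrl.mark_of(n,'wrist')[:2]: print('   mark',n,round(q['p'],2),np.round(q['uv'],1),to_world(q['uv'],z,K,W).round(4))
```

```text
now [0.5475 0.2519 0.2535] -177.9 shift [-0.0025 -0.002   0.0035] yaw 0.1 t 29.2833 gap 0.039 j [ 0.05  0.38 -0.76  1.71  0.29  1.16  0.82]
   mark drawer_floor 0.72 [333.  196.1] [[0.591 0.263 0.012]]
   mark drawer_front 0.7 [339.8  94.5] [[0.4653 0.2634 0.052 ]]
   mark cabinet 0.57 [331.8 225.1] [[0.6374 0.2638 0.    ]]
```

View pics/w14.png

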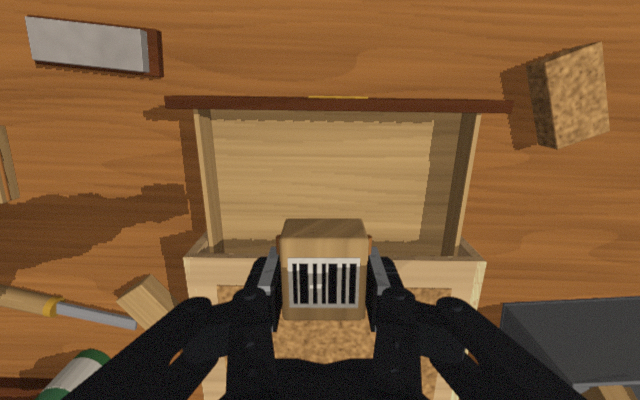

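Run:
```python
from h import *
K,W=cam('wrist')
for n,uv,z in [('board outer top L',(165,97),.084),('board outer top R',(511,101),.084),('board top inner L',(166,107),.084),('floor frontL',(209,118),.012),('cab front top L',(185,260),.09),('cab front top R',(485,262),.09),('wall in top L',(215,235),.05),('wall top inner L front',(209,112),.05),('wall top innner R front',(466,115),.05),('wallinR',(455,235),.05)]:
    print(n,to_world(uv,z,K,W)[0].round(4))
print(to_px([[.55,.35,.03],[.55,.265,.03],[.55,.18,.03]],K,W).round())
```

```text
board outer top L [0.4737 0.0949 0.084 ]
board outer top R [0.4652 0.4264 0.084 ]
board top inner L [0.4829 0.0947 0.084 ]
floor frontL [0.4978 0.1096 0.012 ]
cab front top L [0.647  0.0981 0.09  ]
cab front top R [0.6364 0.4335 0.09  ]
wall in top L [0.6344 0.1192 0.05  ]
wall top inner L front [0.4883 0.1238 0.05  ]
wall top innner R front [0.4812 0.4008 0.05  ]
wallinR [0.623  0.4135 0.05  ]
[[407. 171.]
 [336. 169.]
 [266. 166.]]
```

Emit:
arm_command([
  [-0.003,0.02,0],
  [-0.008,0.045,0],
  [-0.012,0.07,0.01],
  [-0.014,0.088,0.03],
  [-0.014,0.0926,0.055],
  [-0.014,0.0926,0.08],
  [-0.014,0.0926,0.105],
  [-0.014,0.0926,0.125],
  [-0.014,0.0926,0.135],
  [-0.014,0.0926,0.135],
], yaw=[0,0,0,0,0,0,0,0,0,0])

```text
time: 30.32
ee_pos: [0.5583, 0.3432, 0.116]
eef_rot: [-0.017, 1.0, -0.003, 0.001]
force: [-0.5, 0.1, -0.4]
finger_gap: 0.0387
```

Run:
```python
from h import *
rel(.558,.345,.0185,182)
im=ctrl.capture('wrist');cv2.imwrite('pics/w15.png',im[:,:,::-1])
```

```text
now [0.5583 0.3432 0.116 ] -178.0 shift [0.0004 0.0024 0.0975] yaw -0.0 t 30.3167 gap 0.0387 j [-0.15  0.6  -0.69  1.71  0.46  0.99  0.59]
```

View pics/w15.png

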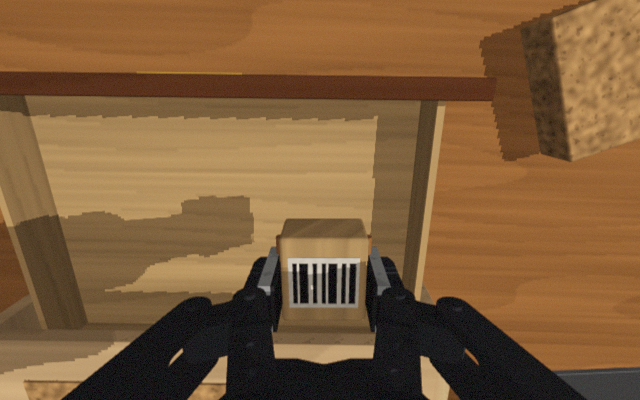

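Emit:
arm_command([
  [0,-0.003,0.01],
  [0,-0.005,0.025],
  [0,-0.005,0.042],
  [0,-0.005,0.058],
  [0,-0.005,0.072],
  [0,-0.005,0.083],
  [0,-0.005,0.09],
  [0,-0.005,0.094],
  [0,-0.005,0.097],
  [0,-0.005,0.0975],
], yaw=[0,0,0,0,0,0,0,0,0,0])

```text
time: 31.2
ee_pos: [0.5595, 0.3386, 0.0201]
eef_rot: [-0.018, 1.0, -0.002, 0.002]
force: [0.4, 0.4, -0.5]
finger_gap: 0.0387
```

Emit:
arm_command([
  [0,0,0],
  [0,0,0],
  [0,0,0],
  [0,0,0],
  [0,0,0],
  [0,0,0],
  [0,0,0],
  [0,0,0],
  [0,0,0],
  [0,0,0],
], yaw=[0,0,0,0,0,0,0,0,0,0], jaw=0.055)

```text
time: 32.03
ee_pos: [0.5594, 0.3386, 0.0201]
eef_rot: [-0.018, 1.0, -0.002, 0.002]
force: [-0.0, 0.5, -0.8]
finger_gap: 0.0552
```

Emit:
arm_command([
  [0,0,-0.005],
  [0,0,-0.015],
  [0,0,-0.035],
  [0,0,-0.06],
  [0,0,-0.09],
  [0,0,-0.125],
  [0,0,-0.16],
  [0,0,-0.19],
  [0,0,-0.21],
  [0,0,-0.22],
], yaw=[0,0,0,0,0,0,0,0,0,0])

```text
time: 32.87
ee_pos: [0.5591, 0.3405, 0.2444]
eef_rot: [-0.018, 1.0, -0.001, 0.004]
force: [-0.2, 0.4, -0.4]
finger_gap: 0.0548
```

Run:
```python
from h import *
look('','w16'); rel(.572,-.2844,.25,171.8)
```

```text
label ([322.0, 168.0], 561.9, 337.3, 32.5, 25.6, 2.1)
piece 0.7 [319. 167.] [559.4, 337.2, 48.5, 44.7, 2.1]
now [0.559  0.3401 0.2424] -178.0 shift [ 0.0089 -0.6246 -0.0056] yaw 10.2 t 32.9667 gap 0.0551 j [-0.1   0.48 -0.75  1.61  0.35  1.19  0.67]
```

View pics/w16.png

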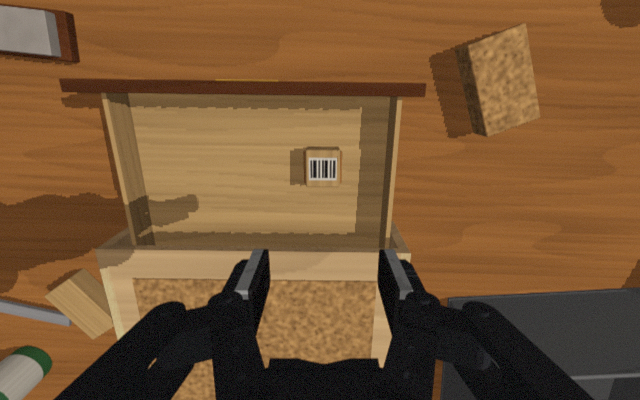

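Emit:
arm_command([
  [0,-0.02,0],
  [0,-0.05,0],
  [0,-0.085,0],
  [0,-0.12,0],
  [0,-0.155,0],
  [0,-0.19,0],
  [0,-0.225,0],
  [0.003,-0.26,0],
  [0.006,-0.295,0],
  [0.009,-0.33,0],
], yaw=[0,0,0,0,0,0,0,0,0,0], jaw=0.085)

```text
time: 33.8
ee_pos: [0.5605, 0.0081, 0.242]
eef_rot: [-0.017, 1.0, -0.002, 0.002]
force: [1.1, 1.4, 0.3]
finger_gap: 0.085
```

Run:
```python
from h import *
rel(.572,-.2844,.15,171.8)
```

```text
now [0.5605 0.0081 0.242 ] -178.0 shift [-0.0008 -0.2924  0.093 ] yaw 10.2 t 33.8 gap 0.085 j [ 0.46  0.3  -0.71  1.82  0.22  1.09  1.27]
```

Emit:
arm_command([
  [0,-0.03,0],
  [0,-0.065,0],
  [0,-0.1,0.01],
  [0,-0.135,0.02],
  [0,-0.17,0.035],
  [0,-0.205,0.05],
  [0,-0.24,0.065],
  [0,-0.27,0.08],
  [0,-0.288,0.09],
  [-0.001,-0.2924,0.093],
], yaw=[0,1,2,4,6,8,10,10.2,10.2,10.2])

```text
time: 34.63
ee_pos: [0.5699, -0.2877, 0.1465]
eef_rot: [0.073, 0.997, -0.001, 0.0]
force: [-0.3, -1.1, -0.4]
finger_gap: 0.0852
```

Emit:
arm_command([
  [0,0,0],
  [0,0,0],
  [0,0,0],
  [0,0,0],
  [0,0,0],
  [0,0,0],
  [0,0,0],
  [0,0,0],
  [0,0,0],
  [0,0,0],
], yaw=[0,0,0,0,0,0,0,0,0,0])

```text
time: 35.47
ee_pos: [0.5699, -0.2877, 0.1466]
eef_rot: [0.073, 0.997, -0.001, 0.0]
force: [-0.1, 0.1, 0.2]
finger_gap: 0.0853
```

Run:
```python
from h import *
look('','w17'); rel(.572,-.2844,.004,171.8)
```

```text
label ([585.0, 352.0], 787.1, -37.4, 18.1, 9.5, -51.8)
label ([330.0, 207.0], 585.1, -286.1, 31.9, 26.0, -8.3)
label ([453.0, 194.0], 589.1, -175.9, 32.1, 26.5, -4.3)
label ([487.0, 14.0], 450.4, -147.5, 34.6, 22.3, -2.8)
piece 0.88 [330. 189.] [569.3, -283.8, 72.3, 43.3, -8.4]
piece 0.82 [450. 160.] [561.6, -177.6, 97.6, 47.5, -4.0]
piece 0.24 [366.  28.] [446.7, -225.0, 189.2, 41.4, -87.6]
now [ 0.5699 -0.2877  0.1465] 171.6 shift [-0.0015  0.0038  0.1425] yaw -0.2 t 35.5667 gap 0.085 j [ 0.76  0.5  -0.52  1.74  0.29  0.98  1.55]
```

View pics/w17.png

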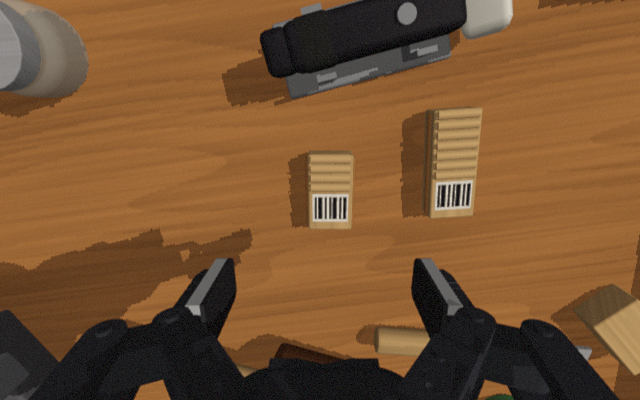

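Emit:
arm_command([
  [-0.0015,0.004,0.01],
  [-0.0015,0.004,0.03],
  [-0.0015,0.004,0.055],
  [-0.0015,0.004,0.08],
  [-0.0015,0.004,0.105],
  [-0.0015,0.004,0.123],
  [-0.0015,0.004,0.135],
  [-0.0015,0.004,0.14],
  [-0.0015,0.004,0.1425],
  [-0.0015,0.004,0.1425],
], yaw=[0,0,0,0,0,0,0,0,0,0])

```text
time: 36.4
ee_pos: [0.5723, -0.2841, 0.0041]
eef_rot: [0.073, 0.997, -0.001, 0.0]
force: [-0.1, -0.5, -0.1]
finger_gap: 0.0847
```

Emit:
arm_command([
  [0,0,0],
  [0,0,0],
  [0,0,0],
  [0,0,0],
  [0,0,0],
  [0,0,0],
  [0,0,0],
  [0,0,0],
  [0,0,0],
  [0,0,0],
], yaw=[0,0,0,0,0,0,0,0,0,0], jaw=0.0)

```text
time: 37.23
ee_pos: [0.5728, -0.2844, 0.0051]
eef_rot: [0.073, 0.997, -0.001, 0.001]
force: [-2.0, 1.5, 8.8]
finger_gap: 0.0386
```

Emit:
arm_command([
  [0,0,-0.01],
  [0,0,-0.03],
  [0,0,-0.06],
  [0,0.01,-0.095],
  [0,0.03,-0.13],
  [0,0.06,-0.165],
  [0,0.095,-0.2],
  [0,0.13,-0.225],
  [0,0.165,-0.235],
  [0,0.2,-0.235],
], yaw=[0,0,0,0,0,0,0,0,0,0])

```text
time: 38.07
ee_pos: [0.6026, -0.0855, 0.244]
eef_rot: [0.074, 0.997, -0.002, 0.004]
force: [1.3, -0.5, -1.0]
finger_gap: 0.0387
```

Run:
```python
from h import *
rel(.555,.258,.2,182)
```

```text
now [ 0.6026 -0.0855  0.244 ] 171.5 shift [0.0981 0.3328 0.0422] yaw -10.5 t 38.0667 gap 0.0387 j [ 0.52  0.36 -0.61  1.72  0.23  1.12  1.25]
```

Emit:
arm_command([
  [0.006,0.02,0],
  [0.014,0.05,0],
  [0.023,0.085,0],
  [0.033,0.12,0],
  [0.043,0.155,0],
  [0.053,0.19,0],
  [0.063,0.225,0],
  [0.074,0.26,0],
  [0.085,0.295,0],
  [0.095,0.325,0],
], yaw=[0,-1,-2,-4,-6,-8,-10,-10.5,-10.5,-10.5])

```text
time: 38.9
ee_pos: [0.5557, 0.2524, 0.2432]
eef_rot: [-0.018, 1.0, -0.002, 0.004]
force: [0.7, -0.1, -1.1]
finger_gap: 0.0388
```

Run:
```python
from h import *
rel(.558,.258,.0195,182)
```

```text
now [0.5557 0.2524 0.2432] -177.9 shift [-0.0009  0.0064  0.2237] yaw 0.1 t 38.9 gap 0.0388 j [ 0.05  0.4  -0.75  1.71  0.31  1.15  0.81]
```

Emit:
arm_command([
  [0,0.005,0.015],
  [0,0.006,0.04],
  [0,0.006,0.07],
  [-0.001,0.006,0.1],
  [-0.001,0.006,0.125],
  [-0.001,0.006,0.145],
  [-0.001,0.006,0.16],
  [-0.001,0.006,0.17],
  [-0.001,0.006,0.175],
  [-0.001,0.006,0.175],
], yaw=[0,0,0,0,0,0,0,0,0,0])

```text
time: 39.73
ee_pos: [0.5577, 0.2577, 0.0679]
eef_rot: [-0.018, 1.0, -0.002, 0.003]
force: [-0.1, -0.1, -1.4]
finger_gap: 0.0388
```

Run:
```python
from h import *
rel(.558,.258,.0185,182)
im=ctrl.capture('wrist');cv2.imwrite('pics/w18.png',im[:,:,::-1])
```

```text
now [0.5577 0.2577 0.0679] -177.9 shift [0.     0.0005 0.0494] yaw 0.1 t 39.7333 gap 0.0388 j [-0.05  0.6  -0.66  1.84  0.48  0.86  0.67]
```

View pics/w18.png

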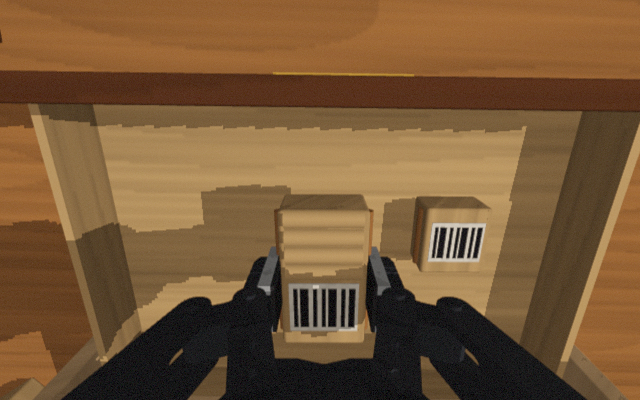

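Emit:
arm_command([
  [0,0,0.007],
  [0,0,0.015],
  [0,0,0.024],
  [0,0,0.032],
  [0,0,0.039],
  [0,0,0.044],
  [0,0,0.047],
  [0,0,0.049],
  [0,0,0.0495],
  [0,0,0.0495],
], yaw=[0,0,0,0,0,0,0,0,0,0])

```text
time: 40.62
ee_pos: [0.5585, 0.2579, 0.0193]
eef_rot: [-0.018, 1.0, -0.002, 0.004]
force: [0.4, -0.1, -1.1]
finger_gap: 0.0388
```

Emit:
arm_command([
  [0,0,0],
  [0,0,0],
  [0,0,0],
  [0,0,0],
  [0,0,0],
  [0,0,0],
  [0,0,0],
  [0,0,0],
  [0,0,0],
  [0,0,0],
], yaw=[0,0,0,0,0,0,0,0,0,0], jaw=0.055)

```text
time: 41.45
ee_pos: [0.5585, 0.2578, 0.0192]
eef_rot: [-0.018, 1.0, -0.002, 0.004]
force: [-0.4, 0.8, -0.6]
finger_gap: 0.0549
```

Emit:
arm_command([
  [0,0,-0.005],
  [0,0,-0.015],
  [0,0,-0.035],
  [0,0,-0.06],
  [0,0,-0.09],
  [0,0,-0.125],
  [0,0,-0.16],
  [0,0,-0.19],
  [0,0,-0.21],
  [0,0,-0.22],
], yaw=[0,0,0,0,0,0,0,0,0,0])

```text
time: 42.28
ee_pos: [0.5573, 0.2594, 0.2433]
eef_rot: [-0.018, 1.0, -0.001, 0.006]
force: [-0.7, 0.7, 0.2]
finger_gap: 0.0551
```

Run:
```python
from h import *
look('','w19'); rel(.563,-.174,.25,175.4)
```

```text
label ([419.0, 190.0], 583.7, 373.9, 33.6, 26.7, 2.2)
label ([322.0, 179.0], 574.3, 256.8, 32.8, 26.1, 2.2)
piece 0.73 [324. 167.] [559.0, 256.9, 75.1, 46.3, 2.1]
piece 0.66 [414. 187.] [580.0, 370.2, 49.6, 47.6, -0.7]
now [0.5572 0.2591 0.2413] -177.9 shift [ 0.0097 -0.433  -0.0074] yaw 6.7 t 42.3833 gap 0.055 j [ 0.04  0.41 -0.75  1.71  0.31  1.14  0.8 ]
```

View pics/w19.png

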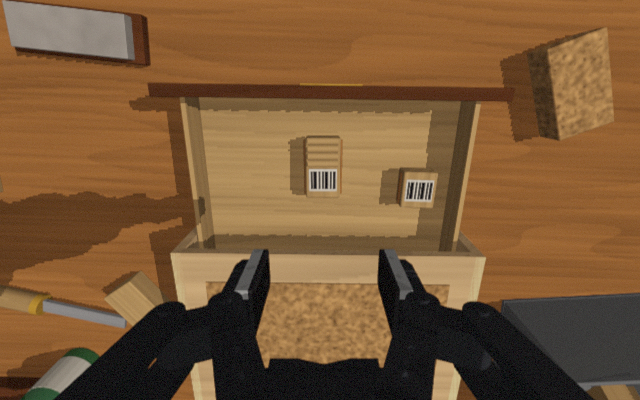

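Emit:
arm_command([
  [0,-0.025,0],
  [0,-0.055,0],
  [0,-0.09,0],
  [0,-0.125,0],
  [0,-0.16,0],
  [0,-0.195,0],
  [0.003,-0.23,0],
  [0.005,-0.265,0],
  [0.008,-0.3,0],
  [0.01,-0.33,0],
], yaw=[0,0,0,0,0,1,2,4,6,6.7], jaw=0.085)

```text
time: 43.22
ee_pos: [0.5578, -0.0737, 0.2408]
eef_rot: [0.042, 0.999, -0.001, 0.004]
force: [0.4, 0.2, -0.0]
finger_gap: 0.0851
```

Run:
```python
from h import *
rel(.563,-.174,.15,175.4)
```

```text
now [ 0.5578 -0.0737  0.2408] 175.2 shift [-0.0128 -0.0993  0.0911] yaw -0.2 t 43.2167 gap 0.0851 j [ 0.55  0.29 -0.65  1.82  0.2   1.08  1.32]
```

Emit:
arm_command([
  [-0.003,-0.02,0.01],
  [-0.006,-0.045,0.025],
  [-0.01,-0.07,0.045],
  [-0.013,-0.09,0.065],
  [-0.013,-0.099,0.08],
  [-0.013,-0.099,0.088],
  [-0.013,-0.099,0.091],
  [-0.013,-0.099,0.091],
  [-0.013,-0.099,0.091],
  [-0.013,-0.099,0.091],
], yaw=[0,0,0,0,0,0,0,0,0,0])

```text
time: 44.05
ee_pos: [0.5638, -0.1728, 0.1511]
eef_rot: [0.041, 0.999, -0.001, 0.005]
force: [-0.2, -0.1, -1.0]
finger_gap: 0.0848
```

Run:
```python
from h import *
look('','w20'); rel(.563,-.174,.004,175.4)
```

```text
label ([324.0, 215.0], 589.1, -176.5, 31.9, 25.0, -4.6)
piece 0.85 [326. 183.] [560.6, -174.0, 97.2, 43.4, -4.6]
now [ 0.5638 -0.1732  0.151 ] 175.2 shift [ 0.0022 -0.0005  0.147 ] yaw -0.2 t 44.15 gap 0.0849 j [ 0.64  0.42 -0.57  1.86  0.28  0.93  1.43]
```

View pics/w20.png

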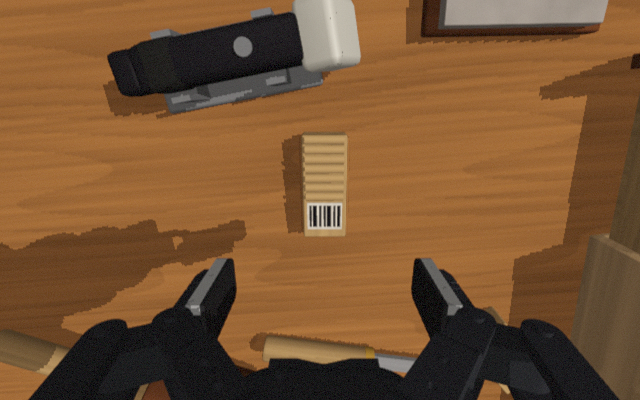

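Emit:
arm_command([
  [0.002,0,0.01],
  [0.002,0,0.03],
  [0.002,0,0.055],
  [0.002,0,0.08],
  [0.002,0,0.105],
  [0.002,0,0.125],
  [0.002,0,0.138],
  [0.002,0,0.144],
  [0.002,0,0.147],
  [0.002,0,0.147],
], yaw=[0,0,0,0,0,0,0,0,0,0])

```text
time: 44.98
ee_pos: [0.5634, -0.1734, 0.0041]
eef_rot: [0.042, 0.999, -0.001, 0.005]
force: [0.1, 1.2, 0.1]
finger_gap: 0.0851
```

Emit:
arm_command([
  [0,0,0],
  [0,0,0],
  [0,0,0],
  [0,0,0],
  [0,0,0],
  [0,0,0],
  [0,0,0],
  [0,0,0],
  [0,0,0],
  [0,0,0],
], yaw=[0,0,0,0,0,0,0,0,0,0], jaw=0.0)

```text
time: 45.82
ee_pos: [0.5638, -0.1737, 0.005]
eef_rot: [0.042, 0.999, -0.002, 0.006]
force: [-3.1, -0.4, 10.7]
finger_gap: 0.039
```

Emit:
arm_command([
  [0,0,-0.01],
  [0,0,-0.03],
  [0,0,-0.06],
  [0,0.01,-0.095],
  [0,0.03,-0.13],
  [0,0.06,-0.165],
  [0,0.095,-0.2],
  [0,0.13,-0.225],
  [0,0.165,-0.235],
  [0,0.2,-0.235],
], yaw=[0,0,0,0,0,0,0,0,0,0])

```text
time: 46.65
ee_pos: [0.5788, 0.0272, 0.2437]
eef_rot: [0.043, 0.999, -0.002, 0.008]
force: [0.8, -0.9, -1.7]
finger_gap: 0.0388
```

Run:
```python
from h import *
rel(.558,.178,.2,182)
```

```text
now [0.5788 0.0272 0.2437] 175.1 shift [0.0343 0.1486 0.0427] yaw -6.9 t 46.65 gap 0.0388 j [ 0.39  0.32 -0.67  1.79  0.23  1.1   1.12]
```

Emit:
arm_command([
  [0.005,0.02,0],
  [0.01,0.04,0],
  [0.016,0.07,0],
  [0.022,0.1,0],
  [0.028,0.125,0],
  [0.033,0.142,0.005],
  [0.034,0.1485,0.02],
  [0.034,0.1485,0.035],
  [0.034,0.1485,0.043],
  [0.034,0.1485,0.043],
], yaw=[0,-1,-2,-4,-6,-6.9,-6.9,-6.9,-6.9,-6.9])

```text
time: 47.48
ee_pos: [0.5574, 0.1765, 0.1977]
eef_rot: [-0.017, 1.0, -0.003, 0.007]
force: [-0.4, -0.3, -1.5]
finger_gap: 0.039
```

Run:
```python
from h import *
rel(.558,.176,.0185,182)
s=ctrl.get_state();print(R.from_quat(s['eef_rot']).as_matrix().round(4).tolist())
```

```text
now [0.5574 0.1765 0.1977] -178.0 shift [0.0018 0.0006 0.1792] yaw -0.0 t 47.4833 gap 0.039 j [ 0.16  0.39 -0.73  1.82  0.32  1.03  0.91]
[[-0.9993, -0.0342, 0.0132], [-0.0343, 0.9994, -0.006], [-0.013, -0.0065, -0.9999]]
```

Emit:
arm_command([
  [0.001,0.0005,0.01],
  [0.001,0.0005,0.03],
  [0.001,0.0005,0.055],
  [0.001,0.0005,0.08],
  [0.0015,0.0005,0.1],
  [0.0015,0.0005,0.115],
  [0.0015,0.0005,0.125],
  [0.0015,0.0005,0.13],
  [0.0015,0.0005,0.13],
  [0.0015,0.0005,0.13],
], yaw=[0,0,0,0,0,0,0,0,0,0])

```text
time: 48.32
ee_pos: [0.558, 0.1764, 0.0684]
eef_rot: [-0.017, 1.0, -0.003, 0.007]
force: [-0.1, 0.4, -0.9]
finger_gap: 0.0388
```

Run:
```python
from h import *
rel(.558,.176,.0185,182)
im=ctrl.capture('wrist');cv2.imwrite('pics/w21.png',im[:,:,::-1])
```

```text
now [0.558  0.1764 0.0684] -178.0 shift [ 0.0008 -0.0001  0.0499] yaw -0.0 t 48.3167 gap 0.0388 j [ 0.08  0.55 -0.64  1.92  0.46  0.81  0.79]
```

View pics/w21.png

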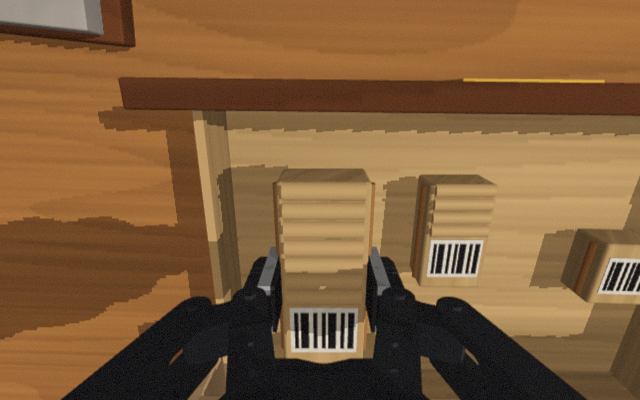

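Emit:
arm_command([
  [0,0,0.007],
  [0,0,0.015],
  [0,0,0.024],
  [0,0,0.032],
  [0,0,0.039],
  [0.001,0,0.044],
  [0.001,0,0.047],
  [0.001,0,0.049],
  [0.001,0,0.05],
  [0.001,0,0.05],
], yaw=[0,0,0,0,0,0,0,0,0,0])

```text
time: 49.2
ee_pos: [0.558, 0.1762, 0.0186]
eef_rot: [-0.017, 1.0, -0.003, 0.007]
force: [-0.6, -0.2, -2.0]
finger_gap: 0.0389
```

Emit:
arm_command([
  [0,0,0],
  [0,0,0],
  [0,0,0],
  [0,0,0],
  [0,0,0],
  [0,0,0],
  [0,0,0],
  [0,0,0],
  [0,0,0],
  [0,0,0],
], yaw=[0,0,0,0,0,0,0,0,0,0], jaw=0.053)

```text
time: 50.03
ee_pos: [0.558, 0.1762, 0.0186]
eef_rot: [-0.017, 1.0, -0.003, 0.007]
force: [0.3, -0.3, -0.2]
finger_gap: 0.0529
```

Emit:
arm_command([
  [0,0,-0.005],
  [0,0,-0.015],
  [0,0,-0.035],
  [0,0,-0.06],
  [0,0,-0.09],
  [0,0,-0.125],
  [0,0,-0.16],
  [0,0,-0.19],
  [0,0,-0.21],
  [0,0,-0.22],
], yaw=[0,0,0,0,0,0,0,0,0,0])

```text
time: 50.87
ee_pos: [0.5554, 0.1781, 0.2426]
eef_rot: [-0.017, 1.0, -0.003, 0.009]
force: [-0.3, -0.6, 0.2]
finger_gap: 0.0528
```

Run:
```python
from h import *
look('','w22'); rel(.44,.263,.2,182)
```

```text
label ([489.0, 193.0], 583.9, 376.9, 33.5, 26.9, 2.1)
label ([323.0, 190.0], 587.6, 175.3, 33.1, 26.8, 2.1)
label ([393.0, 182.0], 574.4, 259.7, 33.2, 26.3, 2.1)
piece 0.63 [393. 168.] [558.4, 257.1, 74.3, 45.1, 2.4]
piece 0.6 [483. 190.] [580.0, 370.2, 53.5, 51.2, 89.7]
now [0.5553 0.1778 0.2407] -178.0 shift [0.113  0.0894 0.0382] yaw -0.0 t 50.9667 gap 0.0535 j [ 0.18  0.35 -0.75  1.78  0.28  1.1   0.94]
```

View pics/w22.png

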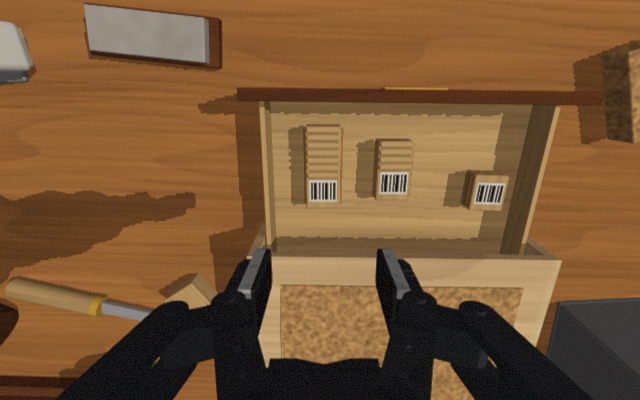

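Emit:
arm_command([
  [0.01,0.006,0],
  [0.03,0.018,0],
  [0.05,0.03,0],
  [0.07,0.042,0],
  [0.09,0.054,0],
  [0.11,0.066,0],
  [0.13,0.078,0.01],
  [0.145,0.086,0.02],
  [0.152,0.089,0.03],
  [0.152,0.089,0.04],
], yaw=[0,0,0,0,0,0,0,0,0,0], jaw=0.0)

```text
time: 51.8
ee_pos: [0.3992, 0.2615, 0.1961]
eef_rot: [-0.018, 1.0, -0.003, 0.008]
force: [0.9, 0.4, -0.0]
finger_gap: -0.0001
```

Run:
```python
from h import *
rel(.41,.26,.045,182)
s=ctrl.get_state();print(s['eef_rot'])
top=ctrl.capture('top'); cv2.imwrite('pics/t22.png',top[:,:,::-1])
```

```text
now [0.3992 0.2615 0.1961] -177.9 shift [-0.0082 -0.0009  0.1513] yaw 0.1 t 51.8 gap -0.0001 j [ 0.04  0.22 -0.85  2.04  0.23  0.96  0.68]
[-0.01820842  0.99979463 -0.00317042  0.00831296]
```

View pics/t22.png

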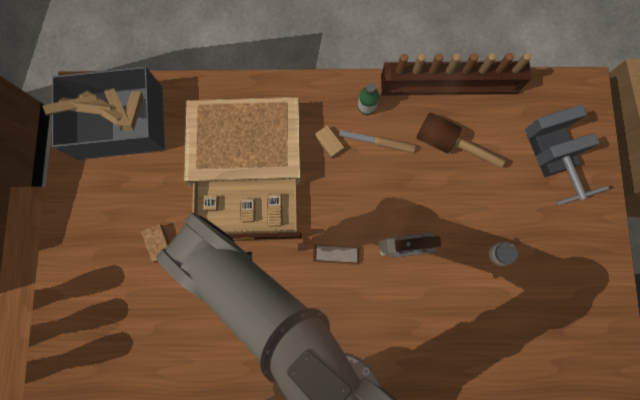

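Emit:
arm_command([
  [0,0,0.01],
  [-0.002,0,0.03],
  [-0.004,0,0.055],
  [-0.006,0,0.08],
  [-0.008,0,0.105],
  [-0.008,0,0.125],
  [-0.008,0,0.138],
  [-0.008,0,0.146],
  [-0.008,0,0.15],
  [-0.008,0,0.15],
], yaw=[0,0,0,0,0,0,0,0,0,0])

```text
time: 52.68
ee_pos: [0.4103, 0.2593, 0.0438]
eef_rot: [-0.017, 1.0, -0.004, 0.007]
force: [-0.7, -0.8, 0.3]
finger_gap: 0.0001
```

Run:
```python
from h import *
rel(.46,.262,.045,182)
im=ctrl.capture('scene'); cv2.imwrite('pics/s23.png',cv2.resize(im[80:300,200:500],None,fx=2.5,fy=2.5)[:,:,::-1])
```

```text
now [0.4103 0.2593 0.0438] -178.0 shift [-0.0498  0.0009 -0.0005] yaw -0.0 t 52.6833 gap 0.0001 j [-0.12  0.48 -0.7   2.14  0.51  0.68  0.43]
```

View pics/s23.png

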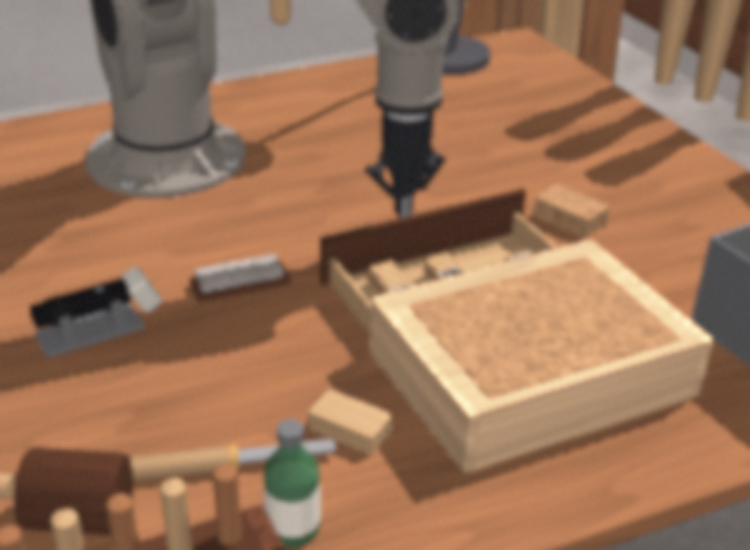

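Emit:
arm_command([
  [-0.005,0,0],
  [-0.012,0,0],
  [-0.02,0,0],
  [-0.027,0,0],
  [-0.033,0,0],
  [-0.038,0,0],
  [-0.042,0,0],
  [-0.046,0,0],
  [-0.05,0,0],
  [-0.055,0,0],
], yaw=[0,0,0,0,0,0,0,0,0,0])

```text
time: 53.57
ee_pos: [0.4652, 0.2614, 0.0453]
eef_rot: [-0.018, 1.0, -0.004, 0.007]
force: [-3.0, -0.8, 0.2]
finger_gap: -0.0001
```

Emit:
arm_command([
  [-0.005,0,0],
  [-0.01,0,0],
  [-0.015,0,0],
  [-0.02,0,0],
  [-0.025,0,0],
  [-0.03,0,0],
  [-0.035,0,0],
  [-0.04,0,0],
  [-0.045,0,0],
  [-0.05,0,0],
], yaw=[0,0,0,0,0,0,0,0,0,0])

```text
time: 54.4
ee_pos: [0.5157, 0.2632, 0.0459]
eef_rot: [-0.018, 1.0, -0.004, 0.007]
force: [-2.8, -0.7, -2.2]
finger_gap: 0.0004
```

Emit:
arm_command([
  [-0.005,0,0],
  [-0.01,0,0],
  [-0.015,0,0],
  [-0.02,0,0],
  [-0.025,0,0],
  [-0.03,0,0],
  [-0.035,0,0],
  [-0.04,0,0],
  [-0.045,0,0],
  [-0.05,0,0],
], yaw=[0,0,0,0,0,0,0,0,0,0])

```text
time: 55.23
ee_pos: [0.5661, 0.2649, 0.0466]
eef_rot: [-0.018, 1.0, -0.004, 0.007]
force: [-2.8, -2.0, -2.6]
finger_gap: 0.0
```

Run:
```python
from h import *
rel(.63,.265,.045,182); s=ctrl.get_state(); print(s['force'])
im=ctrl.capture('scene'); cv2.imwrite('pics/s24.png',cv2.resize(im[80:300,200:500],None,fx=2.5,fy=2.5)[:,:,::-1])
```

```text
now [0.5661 0.2649 0.0466] -178.0 shift [-0.0638 -0.0021  0.0025] yaw 0.0 t 55.2333 gap 0.0 j [-0.06  0.64 -0.65  1.83  0.53  0.84  0.62]
[-2.78693145 -2.01597029 -2.63223672]
```

View pics/s24.png

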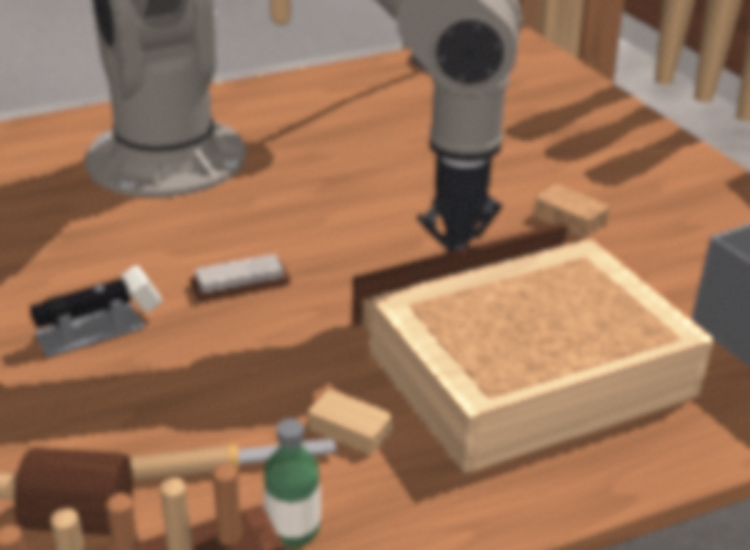

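Emit:
arm_command([
  [-0.005,0,0],
  [-0.01,0,0],
  [-0.015,0,0],
  [-0.02,0,0],
  [-0.025,0,0],
  [-0.03,0,0],
  [-0.034,0,0],
  [-0.037,0,0],
  [-0.039,0,0],
  [-0.041,0,0],
], yaw=[0,0,0,0,0,0,0,0,0,0])

```text
time: 56.12
ee_pos: [0.6084, 0.2663, 0.0473]
eef_rot: [-0.017, 1.0, -0.004, 0.007]
force: [-2.1, -1.0, -1.3]
finger_gap: -0.0003
```

Emit:
arm_command([
  [-0.001,0,0],
  [-0.002,0,0],
  [-0.003,0,0],
  [-0.004,0,0],
  [-0.005,0,0],
  [-0.006,0,0],
  [-0.007,0,0],
  [-0.008,0,0],
  [-0.008,0,0],
  [-0.008,0,0],
], yaw=[0,0,0,0,0,0,0,0,0,0])

```text
time: 56.95
ee_pos: [0.6166, 0.2667, 0.0475]
eef_rot: [-0.017, 1.0, -0.004, 0.008]
force: [-0.9, -0.0, -0.2]
finger_gap: -0.0002
```

Run:
```python
from h import *
rel(.63,.265,.045,182); s=ctrl.get_state(); print(s['force'])
im=ctrl.capture('scene'); cv2.imwrite('pics/s25.png',cv2.resize(im[130:270,320:500],None,fx=4,fy=4,interpolation=cv2.INTER_CUBIC)[:,:,::-1])
```

```text
now [0.6166 0.2667 0.0475] -178.0 shift [-0.0133 -0.0021  0.0028] yaw -0.0 t 56.95 gap -0.0002 j [-0.06  0.7  -0.64  1.72  0.53  0.89  0.68]
[-0.91842408 -0.04798872 -0.23465331]
```

View pics/s25.png

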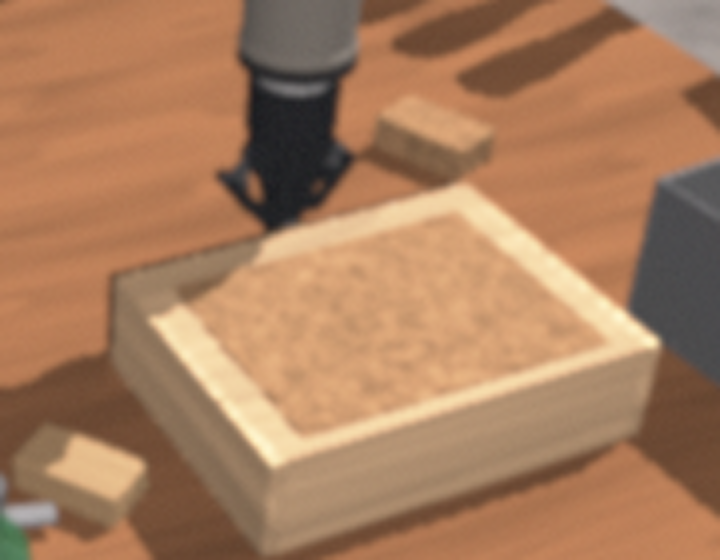

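Emit:
arm_command([
  [-0.0005,0,0],
  [-0.001,0,0],
  [-0.0015,0,0],
  [-0.002,0,0],
  [-0.0025,0,0],
  [-0.003,0,0],
  [-0.0035,0,0],
  [-0.004,0,0],
  [-0.0045,0,0],
  [-0.005,0,0],
], yaw=[0,0,0,0,0,0,0,0,0,0])

```text
time: 57.83
ee_pos: [0.6171, 0.2668, 0.0474]
eef_rot: [-0.018, 1.0, -0.005, 0.004]
force: [-36.0, -8.4, 24.4]
finger_gap: 0.0002
```

Emit:
arm_command([
  [0.005,0,0],
  [0.01,0,0],
  [0.02,0,0],
  [0.04,0,0],
  [0.06,0,0],
  [0.08,0,-0.01],
  [0.1,0,-0.03],
  [0.12,0,-0.06],
  [0.13,0,-0.09],
  [0.13,0,-0.12],
], yaw=[0,0,0,0,0,0,0,0,0,0])

```text
time: 58.67
ee_pos: [0.4835, 0.2634, 0.1675]
eef_rot: [-0.019, 1.0, -0.005, 0.004]
force: [1.9, 0.7, 0.5]
finger_gap: -0.0003
```

Emit:
arm_command([
  [0,-0.02,-0.01],
  [0,-0.05,-0.03],
  [0,-0.085,-0.05],
  [0,-0.12,-0.07],
  [0,-0.155,-0.08],
  [0,-0.19,-0.08],
  [0,-0.22,-0.08],
  [0,-0.245,-0.08],
  [0,-0.25,-0.08],
  [0,-0.25,-0.08],
], yaw=[0,0,0,0,0,0,0,0,0,0])

```text
time: 59.5
ee_pos: [0.4924, 0.0126, 0.2503]
eef_rot: [-0.017, 1.0, -0.006, 0.004]
force: [0.1, 0.5, -0.6]
finger_gap: 0.0002
```

Run:
```python
from h import *
s,y=st(); print(s['ee_pos'],s['force'],s['time'])
im=ctrl.capture('top'); cv2.imwrite('pics/t26.png',im[:,:,::-1])
im2=ctrl.capture('scene'); cv2.imwrite('pics/s26.png',cv2.resize(im2[130:300,180:500],None,fx=2.5,fy=2.5,interpolation=cv2.INTER_CUBIC)[:,:,::-1])
w=ctrl.capture('wrist'); cv2.imwrite('pics/w26.png',w[:,:,::-1])
K,W=cam('top')
for n,z in [('drawer_front',.052),('cabinet',0),('scanner',.05)]:
    for q in ctrl.mark_of(n,'top')[:2]: print('   mark',n,round(q['p'],2),np.round(q['uv'],1),to_world(q['uv'],z,K,W).round(4))
```

```text
[0.49236705 0.01261769 0.2502701 ] [ 0.07474739  0.45268384 -0.59774043] 59.5
   mark drawer_front 0.75 [242.9 185.1] [[0.6273 0.2688 0.052 ]]
   mark cabinet 0.86 [246.6 184.7] [[0.6399 0.2668 0.    ]]
   mark scanner 0.68 [413.4 245.1] [[ 0.4449 -0.2359  0.05  ]]
```

View pics/t26.png

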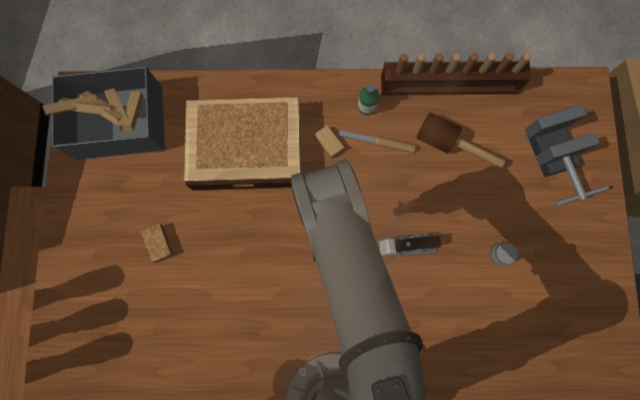

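View pics/s26.png

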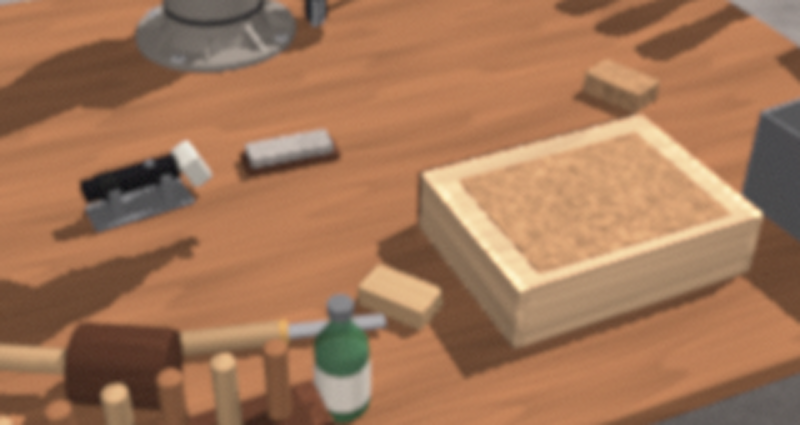

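View pics/w26.png

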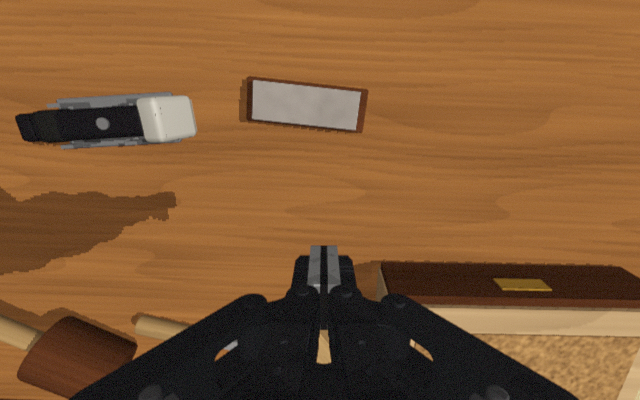

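```bash
python3 -c "
from workcell import ctrl
print(ctrl.sign_off(), ctrl.get_state()['time'])"
```

```text
the job is handed in; nothing more can be done
the job is handed in; nothing more can be done
```

The job is done and handed in at about 60 s. Three labelled pieces were on the bench: 44, 70 and 96 mm (the 122 mm one was absent).

- **Scanning:** I scanned them shortest to longest, each held still for about 1.7 s or more with the window about 6 cm from the label and the scanner lined up with the bars. Camera views before and during each hold showed the beam on the label. The interface gives no read confirmation.
- **Scanner:** I laid it back at the pose I took it from, and the last pictures show it seated in the rest.
- **Pieces:** All three went flat and side by side on the drawer floor. While I was placing the second piece, or just after, the 44 mm piece shifted about 4 cm inside the drawer. I don't know whether that was the announced knock or my gripper. It stayed flat and clear of the others, so I left it.
- **Drawer:** I pushed it home until it hit the stop. Sliding force was about 3 N, but the final creep against the stop read 36 N along the push direction. In the last pictures the front board sits against the cabinet.
- **Everything else:** The last pictures show the offcut, chisel, wax and sanding block where they were. The oilstone also looks undisturbed, though I only compared it by eye.

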